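Clamp a plastic sample in the infrared spectrometer, three clutch clicks

TASK

Lay the round grey plastic disc flat on the spectrometer's crystal, gently and in the middle of the round steel plate, then swing the press arm over it and ease it up to its stop without shoving. Screw the press down with its black knob, clockwise, until the slip clutch lets go, and stop after exactly three clicks so that the sample stays clamped; let go and leave the other samples and the glassware standing where they are.

Things in the scene. Friction and masses are not known exactly. Their poses are not given: they have to be found in the camera images.
- spectrometer: white bench spectrometer 300 deep (its x) x 220 wide (its y) mm, fixed; origin under its middle, +x points to its rear, z up. Dark deck at 85 mm; the rear 70 mm is a hood up to 110 mm. A steel press column (foot 42 mm wide) stands on the deck at x +35, y 0 mm and carries the press arm.
- crystal (a point): the tiny crystal in the middle of the steel plate (72 mm across, 4 mm proud of the deck) on the spectrometer's front half; this point lies on the plate's top face, 89 mm over the bench, 110 mm in front of the column's axis. The disc belongs centred here, lying flat.
- press_arm: aluminium arm hinged on the column; origin on the vertical hinge axis, 85 mm over the bench; its -x axis points along the arm (24 mm wide bar, 29 to 47 mm over the deck) to the head 110 mm out. Its yaw relative to the spectrometer is the opening: 0 at the stop, head over the crystal; about 1.15 to 1.5 rad at the start, head out on the spectrometer's -y side. Closes clockwise from above.
- head_side (a point): outermost point of the head's round housing (52 mm diameter, 25 to 51 mm over the deck) on the arm's -y side, 38 mm over the deck: push here, square to the arm, with shut fingers. The hinge is stiff (some 3 N at the head) and stays where it is left; the stop is rigid: feel for it, stop at 6 N or so. Carrying the arm by its knob would turn the knob.
- press_axis (a point): point on the head's vertical axis (screw and knob axis) at deck height; moves with the arm and comes to lie over the crystal when the arm is at its stop.
- knob: black fluted round knob on the head, 39 mm diameter, 28 mm high, stays at its height; origin on its axis at its underside (57 mm over the deck), z up, x axis to the grey pointer rib on top. Clockwise from above screws the press down, at first with a steady 0.35 N m or so; anticlockwise unscrews it. The screw stays where it is left. Let go between two clicks, the knob springs to the nearest one (it may hang just half-way).
- knob_grip (a point): point on the knob's axis at a good height to grip, 18 mm over its underside. The anvil hangs an unknown 2.4 to 7.2 mm over the disc and sinks 6 mm per radian, so it bears after 0.4 to 1.2 rad. The collar then stops and the clutch slips: every 20 degrees the torque climbs to about 0.5 N m, drops by 0.25 or more as the knob kicks forward, and climbs again: one click, done a quarter step past the drop.
- knob_mark (a point): outer end of the pointer rib on the knob's top, 18 mm from its axis.
- collar: thin steel collar of 48 mm diameter and 5 mm height directly under the knob, turning with the screw; origin on the axis at its underside, its x axis runs to the dark index pip on its rim. At the start the knob's pointer stands over the pip (within 3 degrees) and leads it by up to 5 while turned freely; each click leaves the pointer 20 degrees (18 clicks per turn) farther clockwise of the pip, so three clicks are 60 degrees.
- disc: the sample: round grey plastic disc, 34 mm diameter, 8 mm thick, about 20 g, lying on the tile; origin at the middle of its underside, z up.
- tile: white glazed lab tile 130 (its x) x 200 (its y) x 6 mm, fixed; origin under its middle. On it three samples lie in a row along its y axis, about 62 mm apart, in any order.
- square: another sample, a grey square plaque 30 x 30 x 8 mm on the tile; stays there.
- ring: another sample, a grey ring of 36 mm outer and 18 mm inner diameter, 8 mm thick, on the tile; stays there.
- flask_a: conical glass flask, 66 mm wide, 102 mm high; origin under its middle; bystander.
- flask_b: conical glass flask, 53 mm wide, 82 mm high; bystander.
- flask_c: conical glass flask, 53 mm wide, 82 mm high; bystander.
- vial_a: small glass vial with black cap, 22 mm wide, 42 mm high; bystander.
- vial_b: small glass vial with white cap, 22 mm wide, 42 mm high; bystander.
- beaker: glass beaker, 72 mm wide, 90 mm high; bystander.
Mind the look-alikes: they are no part of the job. Leave any brown, green or pink look-alike of the disc alone.

How it is judged (in metres and radians):
On the way, in this order (a step that is already met when the one before it is completed fails the run):
1. the disc lies flat on the crystal, let go, with the press arm still clear of it (horizontal distance between disc and crystal below 0.007 m and angle between disc's own z axis and vertical below 0.08 rad and z of disc in the frame of crystal between -0.003 and 0.002 m and contact force between the fingers and disc below 0.1 N and horizontal distance between press_axis and crystal above 0.05 m), for 0.2 s.
2. the press arm stands at its stop over the disc, the clutch not yet slipped (horizontal distance between disc and crystal below 0.007 m and angle between disc's own z axis and vertical below 0.08 rad and z of disc in the frame of crystal between -0.003 and 0.002 m and horizontal distance between press_axis and crystal below 0.005 m and x of knob_mark in the frame of collar above 0.0172 m), for 0.1 s.
At the end, for the whole second after the job is handed in: The disc lies flat on the plate, its middle within 7 mm of the crystal; the arm is at its stop, its axis within 5 mm of the crystal; the knob stands exactly three clicks (60 degrees, within half a click) clockwise of the collar's pip, at rest; the press bears on the disc with more than 6 N (horizontal distance between disc and crystal below 0.007 m and angle between disc's own z axis and vertical below 0.08 rad and z of disc in the frame of crystal between -0.003 and 0.002 m and horizontal distance between press_axis and crystal below 0.005 m and x of knob_mark in the frame of collar between 0.0059 and 0.0113 m and y of knob_mark in the frame of collar below 0 m and contact force between press_arm and disc above 6 N and angular speed of knob below 0.1 rad/s); the robot touches nothing.
It fails at once if the press arm is shoved with more than 35 N (contact force between the fingers and press_arm above 35 N and contact force between the fingers and knob below 1 N).
It fails at once if another sample, a flask, a vial or the beaker is shifted by more than 15 mm (distance of any of square, ring, flask_a, flask_b, flask_c, vial_a, vial_b, beaker from where it was at the start of the episode above 0.015 m).
It fails at once if the disc is pressed on the crystal plate with more than 40 N before the press is over it (contact force between disc and spectrometer above 40 N and horizontal distance between press_axis and crystal above 0.02 m).
It also fails if it takes over 72 s, if anything falls off the work surface, if the arm or the gripper's body presses on something with over 40 N, if the wrist force passes 120 N, or if a joint passes its speed limit or range.

ROBOT

A 6-joint arm with a two-finger parallel gripper is mounted at the origin on the work surface. World frame = base frame: x ahead of the robot, y to its left, z up, the work surface at z = 0. Lengths are in m, angles in degrees, forces in N, time in s.
With the tool pointing down it reaches from about 0.3 to 0.75 m from the base axis. Payload 8.5 kg.
Tool frame: the origin (TCP) lies between the finger pads; the fingertips stand 19 mm ahead of it and the grasp point (between the pads) is the TCP; z points along the fingers, y is the line along which they close (so a half turn about z gives the same grasp; the last joint's range is limited). The gripper opens to 85 mm and grips with 20 to 120 N. Pads are 22 mm wide; open, the fingers measure 114 mm over their backs; the gripper's body (76 mm by 85 mm) begins 54 mm behind the grasp point. The pads swing forward as they close: fully open they stand 13 mm farther back than shut.
Start: joints at [-77.137, 21.807, 74.336, -0, 83.858, -12.336], TCP at [0.234, -0.498, 0.228] pointing down, gripper open.
Joint ranges: [-178.18, 178.18], [-50.72, 133.34], [12.68, 142.11], [-81.47, 261.47], [9.98, 163.14], [-165.26, 165.26]. Speed limits (degrees/s): [136.94, 136.94, 180, 180, 180, 180].

INTERFACE

Orientations are given as a 3x3 rotation matrix whose columns are the frame's x, y, z axes.
In Python, from rig import env, optics gives the robot as it stands.
- The arm moves only by the tool arm_command, never from a script. Its argument "commands" is one flat list of numbers, 7 for each row, row after row: the closure, from -1 (fully open) to 1 (shut), so that 0 is half open, then the shift along the tool's x, y, z as a fraction of full scale, then the turn, a rotation vector about the tool's x, y, z as a fraction of full scale. A call has 1 to 12 rows; each row is the pose to reach, as a shift and turn from the pose commanded when the call began, along the tool's axes at that moment; what a row does not reach only later rows make up. Full scale, the value 1, is 500 mm for a shift and 120 degrees for a turn. A row lasts 1/12 s, in which the tool goes at most 41.7 mm and 7.16 degrees, less where a joint would pass 70% of its speed; a pose out of reach is approached as far as the arm can. A call with a number of a shift or a turn outside -1 to 1 is refused whole. A call with a gripper value outside its range is refused whole. The fingers move at their own pace and stop on an object; "newtons" is the grip in N (left out, the last holds). Time passes only in rows, so rows that repeat a pose let the fingers close. It gives the time, the measured TCP pose, the force, the opening and the grip force at its end, in the units of the state.
- env.observe(): the state, without advancing time (a new reading comes with each control period).
- optics.get_image(name): name is "side" or "top"; returns a dict with "image" (400x640x3 uint8, red, green, blue), "intrinsics" (3x3 intrinsics, pixels), "origin" and "orientation" of the camera in the world. Camera axes: x right, y down, z forward; pixel columns grow to the right and rows downward; lengths in m; the calibration is good to about 2 mm. A picture is of the moment at which its call begins. There is no depth.
- env.close_job(): hands the job in; it is judged then, once.
The state is a dict: "time_s": time; "q": joint angles; "qvel": joint speeds; "joint_efforts": joint torques, N m; "position": TCP position; "tool_rot": TCP orientation; "ft_force": force on the tool from outside, world axes, zero at the start; "wrist_torque": the same for the moment, N m; "grip_width": finger opening in m; "gripper_force": force on a finger pad.
Only numpy, scipy, OpenCV 4.12 (cv2) and the standard library are available. Lean on these libraries where they do the work, as an engineer would, in place of code of your own. Each camera call takes 0.05 s, during which the arm holds its last target. There are 200 camera calls.

## Working session

There is one attempt and no reset: what is moved stays moved. The work goes in short steps, Python scripts to look and compute and a tool call to move; the robot and the scene stay as the last step left them, time stands still between calls to the robot, and variables do not carry over. Pictures are saved under pics/ and viewed, at most 10 in all, crops included, and the job is handed in when it is done.

Besides the shell and the picture viewer there is one more tool, called after ">>>" by a JSON object that holds its "api" and its "payload", one argument or row to a line. arm_command: Moves the arm, as the interface text tells. Shift numbers are shares of 500 mm and turn numbers shares of 120 degrees, none past 1 either way. Its arguments: {"type":"object","properties":{"commands":{"type":"array","items":{"type":"number"}},"newtons":{"type":"number"}},"required":["commands"]}

```bash
mkdir -p pics; ls; cat > h.py <<'E'
import sys; sys.path.insert(0,'.')
from rig import env, optics
import numpy as np, cv2
def shot(n,f=None):
    d=optics.get_image(n)
    if f: cv2.imwrite('pics/'+f,d['image'][:,:,::-1])
    return d
def pix2w(d,u,v,z):
    r=np.array(d['orientation'])@np.linalg.inv(d['intrinsics'])@np.array([u,v,1.])
    o=np.array(d['origin']); return o+r*(z-o[2])/r[2]
def w2pix(d,p):
    c=np.array(d['orientation']).T@(np.array(p)-np.array(d['origin'])); q=np.array(d['intrinsics'])@c; return q[:2]/q[2]
E
python3 - <<'E'
from h import *
for n in('top','side'):
    d=shot(n,n+'0.png'); print(n,np.round(d['intrinsics'],1).tolist(),np.round(d['origin'],3),np.round(d['orientation'],3).tolist())
s=env.observe(); print({k:np.round(v,3).tolist() for k,v in s.items()})
E
```

```text
pics
top [[425.9, 0.0, 319.9], [0.0, 425.9, 200.7], [0.0, 0.0, 1.0]] [3.020e-01 1.000e-03 1.418e+00] [[0.028, -0.984, 0.178], [-0.999, -0.033, -0.024], [0.03, -0.178, -0.984]]
side [[405.6, 0.0, 319.1], [0.0, 405.6, 204.1], [0.0, 0.0, 1.0]] [0.319 0.86  0.774] [[-0.969, -0.142, 0.204], [-0.248, 0.56, -0.79], [-0.002, -0.816, -0.578]]
{'time_s': 0.1, 'q': [-77.138, 21.836, 74.379, -0.0, 83.857, -12.334], 'qvel': [-0.061, -0.151, -0.157, 0.09, 0.013, 0.007], 'joint_efforts': [0.003, -44.923, -23.166, -0.0, 0.004, -0.0], 'position': [0.234, -0.497, 0.228], 'tool_rot': [[0.905, 0.426, -0.0], [0.426, -0.905, 0.001], [0.0, -0.001, -1.0]], 'ft_force': [0.958, -0.532, -0.528], 'wrist_torque': [0.007, 0.007, 0.04], 'gripper_force': 0.0, 'grip_width': 0.085}
```

View pics/top0.png

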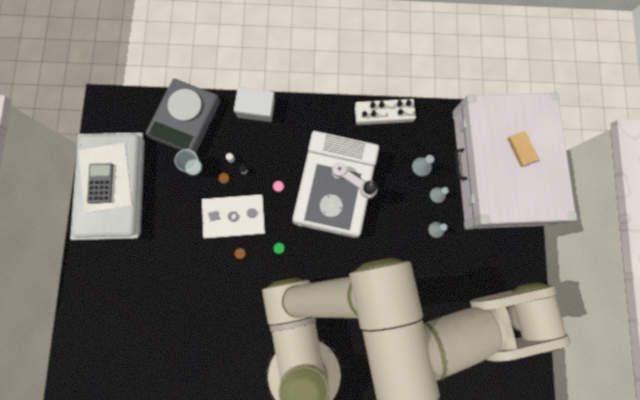

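View pics/side0.png

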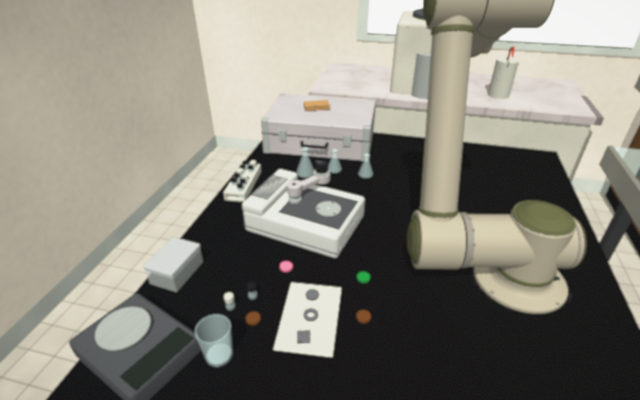

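The top view shows the tile at (233,216) with the square at (214,216), the ring at (233,216) and the disc at (252,213). The crystal plate is at (331,206), the hinge at (340,169) and the knob at (369,188). The disc candidates are the grey round at (252,213), the ring at (233,216), and the brown, green and pink rounds at (224,178), (240,254), (279,248) and (278,186). Only (252,213) is grey, round, solid and on the tile. I'll confirm it in an enlarged crop and measure it.

```bash
python3 - <<'E'
from h import *
d=shot('top'); im=d['image'][:,:,::-1]
a=cv2.resize(im[190:242,198:270],None,fx=8,fy=8,interpolation=cv2.INTER_CUBIC)
b=cv2.resize(im[125:245,285:385],None,fx=5,fy=5,interpolation=cv2.INTER_CUBIC)
c=np.zeros((600,800,3),np.uint8); a=cv2.resize(a,(290,210)); c[:210,:290]=a; c[:600,295:795]=b
cv2.imwrite('pics/crop1.png',c)
g=cv2.cvtColor(im,cv2.COLOR_BGR2GRAY)
# samples on tile
roi=g[196:236,203:264]; m=(roi<165).astype(np.uint8)
n,l,st,ce=cv2.connectedComponentsWithStats(m)
for i in range(1,n):
    if 30<st[i,4]<400: u,v=ce[i]+[203,196]; print('top',st[i],(u,v),pix2w(d,u,v,0.014))
e=shot('side'); g=cv2.cvtColor(e['image'],cv2.COLOR_RGB2GRAY)
m=(g[280:355,275:343]<165).astype(np.uint8); n,l,st,ce=cv2.connectedComponentsWithStats(m)
for i in range(1,n):
    if 30<st[i,4]<400: u,v=ce[i]+[275,280]; print('side',st[i],(u,v),pix2w(e,u,v,0.011))
for n_,u,v,z in [('crystal',331,206,.089),('hinge',340,169,.14),('knob',370,187,.17)]: print(n_,pix2w(d,u,v,z))
for n_,u,v,z in [('crystal',328,209,.089)]: print(n_,pix2w(e,u,v,z))
E
```

```text
top [ 0  0 35  3 66] (np.float64(216.06060606060606), np.float64(196.6060606060606)) [0.55918568 0.31271089 0.014     ]
top [45 13  9  9 60] (np.float64(251.71666666666667), np.float64(212.8)) [0.50858322 0.19138839 0.014     ]
top [ 6 16 11  9 67] (np.float64(213.92537313432837), np.float64(215.8507462686567)) [0.49432564 0.3150986  0.014     ]
top [25 16 11  9 49] (np.float64(233.18367346938777), np.float64(216.0204081632653)) [0.49582136 0.25180714 0.014     ]
top [37 37 24  3 37] (np.float64(253.75675675675677), np.float64(234.6216216216216)) [0.43635543 0.18060549 0.014     ]
side [ 31   9  13  11 111] (np.float64(311.85585585585585), np.float64(294.39639639639637)) [0.50918187 0.19549843 0.011     ]
side [ 29  29  14  12 112] (np.float64(310.45535714285717), np.float64(314.5)) [0.49605994 0.25638896 0.011     ]
side [ 22  51  13  13 153] (np.float64(303.1307189542484), np.float64(336.58169934640523)) [0.49558813 0.3197227  0.011     ]
side [ 0 70 34  5 88] (np.float64(287.21590909090907), np.float64(352.9431818181818)) [0.51706387 0.36805864 0.011     ]
crystal [ 0.52750486 -0.0674551   0.089     ]
hinge [ 0.6359099  -0.08997312  0.14      ]
knob [ 0.57558863 -0.17926957  0.17      ]
crystal [ 0.52945007 -0.05983238  0.089     ]
```

View pics/crop1.png

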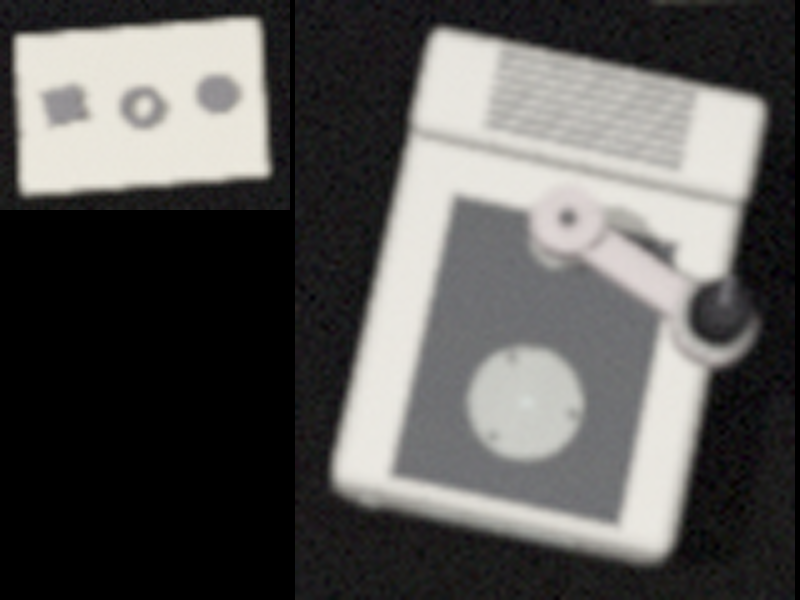

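The crop confirms the disc: it is the rightmost of the three, a solid grey round without a hole, at top pixel (252,213). The pointer rib runs up from the knob at crop (718,310). Next I'll refine the crystal, spectrometer yaw, arm opening and knob.

```bash
python3 - <<'E'
from h import *
d=shot('top'); e=shot('side')
def blob(D,seed,r,lo,hi=256):
    g=cv2.cvtColor(D['image'],cv2.COLOR_RGB2GRAY); g=cv2.resize(g,None,fx=4,fy=4,interpolation=cv2.INTER_LINEAR)
    m=((g>=lo)&(g<hi)).astype(np.uint8); n,l,st,ce=cv2.connectedComponentsWithStats(m,connectivity=4)
    i=l[seed[1]*4+2,seed[0]*4+2]; c=max(cv2.findContours((l==i).astype(np.uint8),cv2.RETR_EXTERNAL,cv2.CHAIN_APPROX_NONE)[0],key=len)
    (u,v),ax,_=cv2.fitEllipse(c); return (u+.5)/4-.5,(v+.5)/4-.5,ax[0]/4,ax[1]/4
for n,D,s in(('top',d,(331,207)),('side',e,(327,209))):
    b=blob(D,s,0,150); print(n,'plate',b,pix2w(D,*b[:2],.089))
f=lambda u,v:((u-295+.5)/5-.5+285,(v+.5)/5-.5+125)
P=lambda u,v,z:pix2w(d,*f(u,v),z)
dl=[P(455,195,.085),P(393,477,.085),P(620,523,.085),P(676,243,.085)]
print('deck corners',np.round(dl,4))
v=dl[0]-dl[1]; w=dl[1]-dl[2]
print('yaw',np.degrees(np.arctan2(v[1],v[0])),np.degrees(np.arctan2(w[1],w[0]))-90)
hd=[P(412,130,.11),P(748,200,.11)]; v=hd[0]-hd[1];print('hood yaw',np.degrees(np.arctan2(v[1],v[0]))-90)
for n,u,v,z in[('hinge',567,217,.134),('knob',719,308,.17),('house',715,318,.136)]: print(n,P(u,v,z))
# tile
t=lambda u,v:((u+.5)/290*72-.5+198,(v+.5)/210*52-.5+190)
print('disc top',pix2w(d,*t(218,94),.013))
for u,v in((14,34),(260,18),(270,177),(22,195)): print(pix2w(d,*t(u,v),.006))
E
```

```text
top plate (330.5884704589844, 205.1925506591797, 22.776338577270508, 22.961669921875) [ 0.53005454 -0.06608895  0.089     ]
side plate (327.9522705078125, 208.2253875732422, 14.818203926086426, 24.638395309448242) [ 0.53045918 -0.063495    0.089     ]
deck corners [[ 0.6655 -0.0178  0.085 ]
 [ 0.4806  0.0158  0.085 ]
 [ 0.4561 -0.128   0.085 ]
 [ 0.6387 -0.1614  0.085 ]]
yaw -10.306167731555213 -9.695331905596532
hood yaw -10.079487250981671
hinge [ 0.64056925 -0.08721916  0.134     ]
knob [ 0.5779859  -0.17744074  0.17      ]
house [ 0.5790984  -0.17986428  0.136     ]
disc top [0.5083984 0.1914008 0.013    ]
[0.55407787 0.36382051 0.006     ]
[0.57451859 0.16105064 0.006     ]
[0.44211649 0.14591776 0.006     ]
[0.4211039 0.3470027 0.006    ]
```

```bash
cat >> h.py <<'E'
from scipy.spatial.transform import Rotation as Ro
def plan(p,yaw=None):
    "shift/turn fractions from the measured pose to TCP p, tool down with tool-x at world yaw (deg)"
    s=env.observe(); R=np.array(s['tool_rot']); p0=np.array(s['position'])
    sh=R.T@(np.array(p)-p0)/.5
    if yaw is None: yaw=np.degrees(np.arctan2(R[1,0],R[0,0]))
    c,q=np.cos(np.radians(yaw)),np.sin(np.radians(yaw)); T=np.array([[c,q,0],[q,-c,0],[0,0,-1]])
    rv=np.degrees(Ro.from_matrix(R.T@T).as_rotvec())/120
    print(np.round(sh,4).tolist(),np.round(rv,4).tolist(),'| pos',np.round(p0,4),'t',s['time_s'])
E
python3 - <<'E'
from h import *
plan([.42,-.05,.24],90); plan([.509,.1935,.12],90)
E
```

```text
[0.7175, -0.6517, -0.0234] [-0.0001, -0.0001, -0.54] | pos [ 0.2342 -0.4976  0.2281] t 0.3
[1.0858, -1.0165, 0.2168] [-0.0001, -0.0001, -0.54] | pos [ 0.2342 -0.4976  0.2281] t 0.3
```

>>> {"api": "arm_command", "payload": {
  "commands": [-1,0.7175,-0.6517,-0.0234,0,0,-0.54,-1,0.7175,-0.6517,-0.0234,0,0,-0.54,-1,0.7175,-0.6517,-0.0234,0,0,-0.54,-1,0.7175,-0.6517,-0.0234,0,0,-0.54,-1,0.7175,-0.6517,-0.0234,0,0,-0.54,-1,0.7175,-0.6517,-0.0234,0,0,-0.54,-1,0.7175,-0.6517,-0.0234,0,0,-0.54,-1,0.7175,-0.6517,-0.0234,0,0,-0.54,-1,0.7175,-0.6517,-0.0234,0,0,-0.54,-1,0.7175,-0.6517,-0.0234,0,0,-0.54,-1,0.7175,-0.6517,-0.0234,0,0,-0.54,-1,0.7175,-0.6517,-0.0234,0,0,-0.54],
  "newtons": 25
}}

```text
time_s: 1.3
position: [0.4205, -0.0469, 0.2404]
tool_rot: [[-0.002, 1.0, 0.001], [1.0, 0.002, 0.0], [0.0, 0.001, -1.0]]
ft_force: [-0.0, 0.0, 0.0]
grip_width: 0.0852
gripper_force: 0.0
```

```bash
python3 -c "
from h import *
plan([.509,.1935,.10],90)
print(env.observe()['ft_force'])"
```

```text
[0.4804, 0.1776, 0.281] [0.0004, -0.0002, 0.0009] | pos [ 0.4205 -0.0469  0.2404] t 1.3
[-0.03634983  0.0486978   0.03366776]
```

>>> {"api": "arm_command", "payload": {
  "commands": [-1,0.4804,0.1776,0.281,0,0,0,-1,0.4804,0.1776,0.281,0,0,0,-1,0.4804,0.1776,0.281,0,0,0,-1,0.4804,0.1776,0.281,0,0,0,-1,0.4804,0.1776,0.281,0,0,0,-1,0.4804,0.1776,0.281,0,0,0,-1,0.4804,0.1776,0.281,0,0,0,-1,0.4804,0.1776,0.281,0,0,0,-1,0.4804,0.1776,0.281,0,0,0,-1,0.4804,0.1776,0.4,0,0,0,-1,0.4804,0.1776,0.4,0,0,0,-1,0.4804,0.1776,0.4,0,0,0]
}}

```text
time_s: 2.3
position: [0.507, 0.1888, 0.0376]
tool_rot: [[0.001, 1.0, -0.006], [1.0, -0.001, -0.001], [-0.001, -0.006, -1.0]]
ft_force: [-0.6, -0.6, 0.1]
grip_width: 0.0854
gripper_force: 0.0
```

```bash
python3 -c "
from h import *
plan([.509,.1935,.026],90)
e=shot('side');i=e['image'][230:370,240:400,::-1];cv2.imwrite('pics/s1.png',cv2.resize(i,None,fx=4,fy=4,interpolation=2))"
```

```text
[0.0093, 0.004, 0.0231] [-0.0027, 0.0005, -0.0006] | pos [0.507  0.1888 0.0376] t 2.3
```

View pics/s1.png

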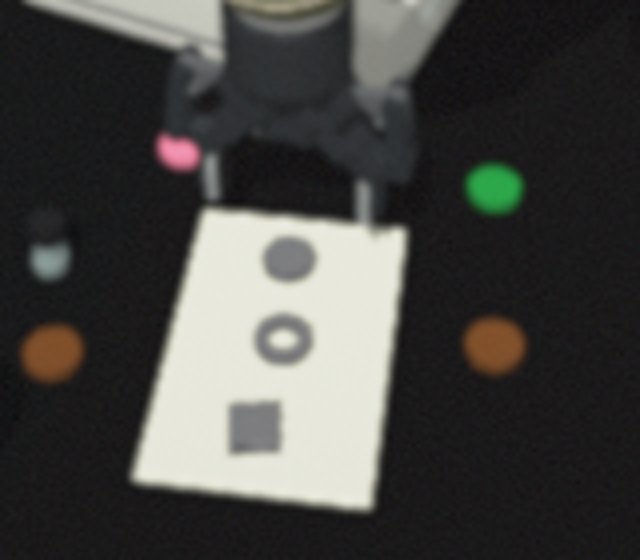

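The side crop shows the finger tips at about (293,279) and (331,286), above and behind the disc at (312,294). I'll check this numerically.

```bash
python3 -c "
from h import *
plan([.509,.1935,.026],90)
e=shot('side')
for z in(.025,.03,.035): print(z,pix2w(e,293,279,z),pix2w(e,331.2,286.2,z))
print(w2pix(e,[.509,.1935,.0376-.006]))
"
```

```text
[0.0088, 0.0015, 0.0274] [-0.0011, 0.0002, -0.0006] | pos [0.5083 0.1891 0.0397] t 2.35
0.025 [0.56548492 0.16985166 0.025     ] [0.46613333 0.1699799  0.025     ]
0.03 [0.56383858 0.17445984 0.03      ] [0.46515052 0.17458723 0.03      ]
0.035 [0.56219225 0.17906802 0.035     ] [0.4641677  0.17919455 0.035     ]
[312.03674241 288.02975104]
```

>>> {"api": "arm_command", "payload": {
  "commands": [-1,0.0088,0.0015,0.01,0,0,0,-1,0.0088,0.0015,0.02,0,0,0,-1,0.0088,0.0015,0.0274,0,0,0,-1,0.0088,0.0015,0.0274,0,0,0,-1,0.0088,0.0015,0.0274,0,0,0,-1,0.0088,0.0015,0.0274,0,0,0]
}}

```text
time_s: 2.9
position: [0.5097, 0.1945, 0.0266]
tool_rot: [[0.0, 1.0, 0.0], [1.0, -0.0, 0.0], [0.0, 0.0, -1.0]]
ft_force: [0.3, -0.0, -0.0]
grip_width: 0.0855
gripper_force: 0.0
```

```bash
python3 -c "
from h import *
plan([.509,.1935,.026],90)
e=shot('side');i=e['image'][240:350,260:380,::-1];cv2.imwrite('pics/s2.png',cv2.resize(i,None,fx=5,fy=5,interpolation=2))"
```

```text
[-0.0021, -0.0015, 0.0011] [0.0002, -0.0, -0.0] | pos [0.5097 0.1945 0.0266] t 2.9
```

View pics/s2.png

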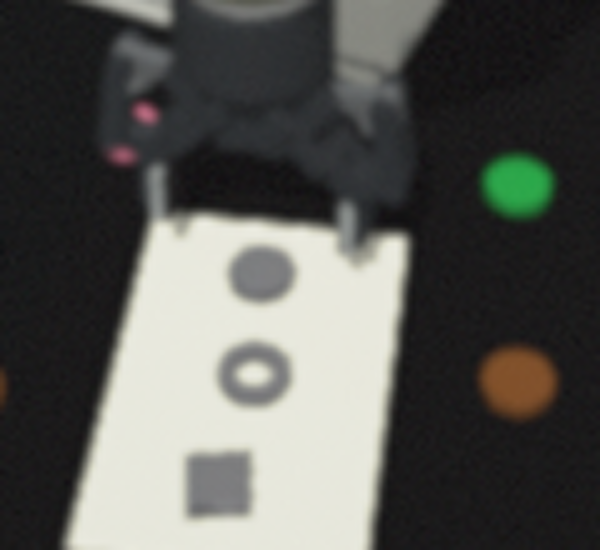

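The tips are at about (291,284) and (329,290), lower and next to the disc row. I'll check how far the pad plane sits from the disc's centre.

```bash
python3 -c "
from h import *
e=shot('side')
for x in(.4665,.5525):
  for y in (.1835,.1945,.2055): print(x,y,w2pix(e,[x,y,.0206]), w2pix(e,[x,y,.0266]))
print('disc',w2pix(e,[.509,.1935,.014]))
"
```

```text
0.4665 0.1835 [329.79717401 291.37101327] [329.82924721 289.68049653]
0.4665 0.1945 [328.77470348 294.6580175 ] [328.80347031 292.96415359]
0.4665 0.2055 [327.73413236 298.00321093] [327.75946997 296.30614644]
0.5525 0.1835 [296.3909882  285.01475578] [296.30828574 283.33170013]
0.5525 0.1945 [295.09825729 288.18990089] [295.01038103 286.50323515]
0.5525 0.2055 [293.78304213 291.42027076] [293.68982356 289.73012404]
disc [312.1232245  292.98279644]
```

>>> {"api": "arm_command", "payload": {
  "commands": [-0.1,0,0,0,0,0,0,-0.1,0,0,0,0,0,0,-0.1,0,0,0,0,0,0,-0.1,0,0,0,0,0,0,-0.1,0,0,0,0,0,0,-0.1,0,0,0,0,0,0],
  "newtons": 25
}}

```text
time_s: 3.5
position: [0.5096, 0.1945, 0.0263]
tool_rot: [[0.0, 1.0, 0.0], [1.0, -0.0, 0.0], [0.0, 0.0, -1.0]]
ft_force: [0.0, -0.1, -0.9]
grip_width: 0.0471
gripper_force: 0.0
```

```bash
python3 -c "
from h import *
e=shot('side');i=e['image'][265:325,280:345,::-1];cv2.imwrite('pics/s3.png',cv2.resize(i,None,fx=9,fy=9,interpolation=2))"
```

```text
(no output)
```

View pics/s3.png

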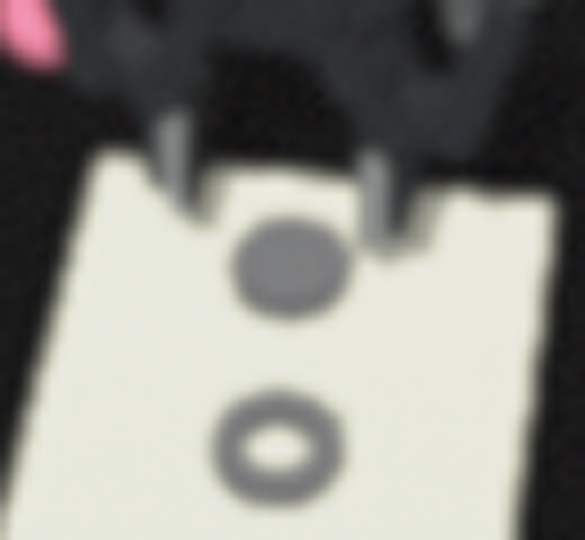

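Tips are at about (300,288) and (322,293), with the disc at (312,295). The tips are either higher or farther back than the model says. A gentle downward probe will tell which.

>>> {"api": "arm_command", "payload": {
  "commands": [-0.1,0,0,0.003,0,0,0,-0.1,0,0,0.006,0,0,0,-0.1,0,0,0.008,0,0,0,-0.1,0,0,0.008,0,0,0]
}}

```text
time_s: 3.88
position: [0.5094, 0.1945, 0.022]
tool_rot: [[0.0, 1.0, -0.001], [1.0, -0.0, -0.0], [-0.0, -0.001, -1.0]]
ft_force: [0.8, 0.1, 0.8]
grip_width: 0.0467
gripper_force: 0.0
```

>>> {"api": "arm_command", "payload": {
  "commands": [-0.1,0,0,0.002,0,0,0,-0.1,0,0,0.003,0,0,0,-0.1,0,0,0.003,0,0,0]
}}

```text
time_s: 4.13
position: [0.5095, 0.1945, 0.0207]
tool_rot: [[0.0, 1.0, -0.0], [1.0, -0.0, -0.0], [-0.0, -0.0, -1.0]]
ft_force: [-1.0, -0.6, -0.8]
grip_width: 0.0471
gripper_force: 0.0
```

>>> {"api": "arm_command", "payload": {
  "commands": [-0.1,0,0,0.002,0,0,0,-0.1,0,0,0.003,0,0,0,-0.1,0,0,0.003,0,0,0]
}}

```text
time_s: 4.38
position: [0.5095, 0.1945, 0.0192]
tool_rot: [[0.0, 1.0, -0.0], [1.0, -0.0, -0.0], [-0.0, -0.0, -1.0]]
ft_force: [-0.1, 0.2, 0.4]
grip_width: 0.0468
gripper_force: 0.0
```

>>> {"api": "arm_command", "payload": {
  "commands": [-0.1,0,0,0.002,0,0,0,-0.1,0,0,0.003,0,0,0,-0.1,0,0,0.003,0,0,0]
}}

```text
time_s: 4.63
position: [0.5095, 0.1945, 0.0177]
tool_rot: [[0.0, 1.0, -0.0], [1.0, -0.0, -0.0], [-0.0, -0.0, -1.0]]
ft_force: [-0.1, 0.2, 0.1]
grip_width: 0.0468
gripper_force: 0.0
```

```bash
python3 -c "
from h import *
e=shot('side');i=e['image'][265:325,280:345,::-1];cv2.imwrite('pics/s4.png',cv2.resize(i,None,fx=9,fy=9,interpolation=2))
print(env.observe()['ft_force'])"
```

```text
[ 0.85595794 -0.66443612 -0.39204014]
```

View pics/s4.png

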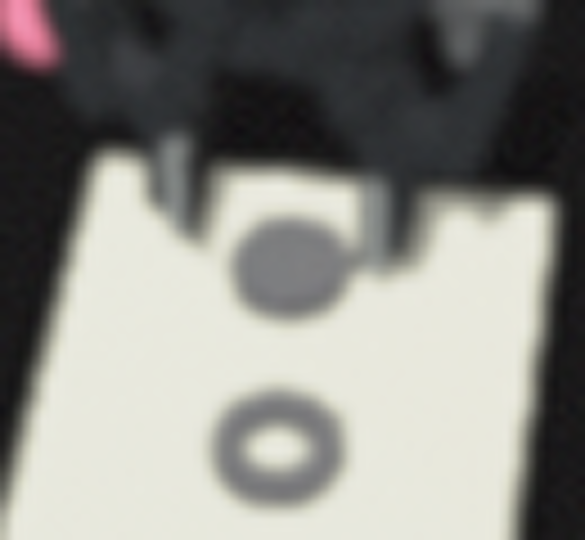

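Tips are now at (321,295) and (299,291), right beside the disc and close to the tile. I'll read the raw pixels around the right finger and use the top camera.

```bash
python3 -c "
from h import *
e=shot('side');g=e['image'].mean(2).astype(int)
print('cols 296-332');
for v in range(280,304): print(v,*['%3d'%k for k in g[v,296:332]])
for x in(.486,.533):
  print([ (y,np.round(w2pix(e,[x,y,.008]),1).tolist()) for y in(.1835,.1945,.2055)])
d=shot('top');g=d['image'].mean(2).astype(int);print('top')
for v in range(196,236,1): print(v,*['%3d'%k for k in g[v,226:270]])
"
```

```text
cols 296-332
280  49  72  98 109  94  58  35  27  22  19  15  20  18  20  19  22  23  22  23  21  24  31  35  42  47  49  48  50  51  49  53  54  51  51  50  50
281  61  86 122 131 107  66  36  29  29  24  22  24  22  21  21  24  20  26  24  21  24  24  34  38  46  49  50  49  49  49  52  50  51  51  50  52
282  88  94 124 130 104  62  38  40  48  49  47  44  44  43  43  42  40  34  35  29  28  24  29  38  46  51  50  50  48  49  48  50  49  50  50  52
283 121 101 120 125  97  59  46  70  88  98 103 103 103 104 105 103  94  84  74  65  56  47  44  51  59  61  56  50  48  46  47  47  45  48  49  48
284 140 105 118 124  97  58  59  96 128 153 169 176 174 178 181 177 165 150 136 128 114 105  99  93  92  90  74  54  46  45  45  43  44  45  46  45
285 146 104 117 125 102  64  69 111 152 188 214 220 221 224 224 223 216 207 198 189 180 175 167 146 127 121 100  68  49  47  54  61  66  69  67  63
286 152 107 117 129 106  69  76 120 163 203 224 229 229 230 230 230 228 226 225 223 221 221 214 184 147 136 114  78  52  53  75  97 108 112 110 105
287 172 131 126 131 108  75  88 133 177 213 226 229
[... 9126 characters left out ...]
 137 134 135 133 129 130 128 125 122 122 119 116 118 116 113 111 111 107 109 109 108 108 107 107 106 107 114 127 131 135 131 124 142 166 149  84  34  26  21  29
233 144 143 140 140 138 138 133 133 130 131 128 126 125 122 120 118 115 114 112 112 108 108 108 109 109 108 109 110 106 107 115 122 131 130 130 122 121 129 109  64  28  31  24  29
234 143 141 141 138 138 136 135 131 131 128 126 123 123 123 121 118 116 114 113 110 109 109 111 109 112 106 108 107 110 111 115 121 129 131 129 118 102  84  58  37  25  26  24  18
235 143 141 140 138 137 136 135 134 130 130 127 128 122 121 119 116 110 111 110 110 110 111 107 108 108 109 108 109 108 107 113 121 126 126 125 120  98  68  41  26  26  25  27  26
```

>>> {"api": "arm_command", "payload": {
  "commands": [-0.1,0,0,0.002,0,0,0,-0.1,0,0,0.003,0,0,0,-0.1,0,0,0.003,0,0,0]
}}

```text
time_s: 5.03
position: [0.5095, 0.1945, 0.0162]
tool_rot: [[0.0, 1.0, -0.0], [1.0, -0.0, -0.0], [-0.0, -0.0, -1.0]]
ft_force: [-0.3, 0.0, -0.4]
grip_width: 0.0465
gripper_force: 0.0
```

>>> {"api": "arm_command", "payload": {
  "commands": [-0.1,0,0,0.002,0,0,0,-0.1,0,0,0.003,0,0,0,-0.1,0,0,0.003,0,0,0]
}}

```text
time_s: 5.28
position: [0.5095, 0.1945, 0.0147]
tool_rot: [[0.0, 1.0, -0.0], [1.0, -0.0, -0.0], [-0.0, -0.0, -1.0]]
ft_force: [0.0, -0.2, 0.7]
grip_width: 0.0471
gripper_force: 0.0
```

>>> {"api": "arm_command", "payload": {
  "commands": [-0.1,0,0,0.002,0,0,0,-0.1,0,0,0.003,0,0,0,-0.1,0,0,0.003,0,0,0]
}}

```text
time_s: 5.53
position: [0.5095, 0.1945, 0.0132]
tool_rot: [[0.0, 1.0, -0.0], [1.0, -0.0, -0.0], [-0.0, -0.0, -1.0]]
ft_force: [-0.2, 0.1, -0.2]
grip_width: 0.0468
gripper_force: 0.0
```

>>> {"api": "arm_command", "payload": {
  "commands": [-0.1,0,0,0.002,0,0,0,-0.1,0,0,0.003,0,0,0,-0.1,0,0,0.003,0,0,0]
}}

```text
time_s: 5.78
position: [0.5095, 0.1945, 0.0117]
tool_rot: [[0.0, 1.0, -0.0], [1.0, -0.0, -0.0], [-0.0, -0.0, -1.0]]
ft_force: [-0.4, 0.1, 0.5]
grip_width: 0.0466
gripper_force: 0.0
```

```bash
python3 -c "
from h import *
e=shot('side');g=e['image'].mean(2).astype(int)
for v in range(286,304): print(v,*['%3d'%k for k in g[v,296:332]])
"
```

```text
286 146 103 118 130 109  68  68 116 163 202 224 229 229 229 230 230 228 226 225 223 222 221 214 184 135  97  74  56  48  56  78  98 105 101  95  91
287 151 107 117 130 108  69  72 124 175 213 226 229 227 226 226 225 225 226 226 227 228 228 225 198 152 122  98  68  49  61  92 123 133 133 130 125
288 169 121 119 130 109  70  80 133 191 221 228 226 220 214 210 207 206 209 213 219 223 226 224 198 154 135 115  78  54  63  98 133 151 156 155 152
289 194 152 138 134 111  76  94 147 199 224 226 218 198 178 166 161 160 165 175 188 202 216 219 194 153 138 119  83  55  63 102 139 168 181 182 177
290 216 192 171 150 117  89 116 168 210 222 217 194 165 143 135 131 131 133 139 148 165 189 206 188 153 138 119  84  56  69 107 151 186 208 212 207
291 226 220 201 166 126 106 137 189 217 217 195 161 138 127 126 125 126 125 127 128 136 158 181 176 149 139 120  84  60  76 117 162 200 222 226 224
292 229 226 214 182 143 127 156 198 218 205 167 137 128 126 126 125 127 126 125 125 126 140 157 156 143 138 120  84  65  90 133 176 212 226 228 228
293 229 227 222 206 178 162 182 211 216 192 151 129 124 126 127 
[... 863 characters left out ...]
 225 212 187 161 142 132 127 123 127 137 152 176 206 223 227 226 223 223 225 228 228 228 228 228 229 228 229
300 228 228 228 229 228 229 228 229 229 228 225 218 204 190 177 168 166 172 186 198 212 224 228 229 229 228 228 228 228 229 228 228 228 228 228 228
301 228 229 228 229 228 229 228 228 229 229 228 227 224 222 217 211 211 214 220 223 226 227 228 229 228 228 228 228 228 228 228 228 228 228 228 228
302 228 228 229 229 228 228 228 229 229 229 228 228 229 228 227 226 225 227 228 228 228 228 228 228 228 228 228 228 228 228 228 228 228 229 228 228
303 228 228 228 229 228 228 228 229 229 229 229 228 229 229 229 228 228 228 229 228 228 228 227 228 228 228 228 228 228 227 228 228 228 228 228 228
```

>>> {"api": "arm_command", "payload": {
  "commands": [-0.1,0,0,0.002,0,0,0,-0.1,0,0,0.004,0,0,0,-0.1,0,0,0.004,0,0,0]
}}

```text
time_s: 6.08
position: [0.5095, 0.1945, 0.0096]
tool_rot: [[0.0, 1.0, -0.0], [1.0, -0.0, -0.0], [-0.0, -0.0, -1.0]]
ft_force: [0.2, -0.5, -0.8]
grip_width: 0.0468
gripper_force: 0.0
```

>>> {"api": "arm_command", "payload": {
  "commands": [-0.1,0,0,0.002,0,0,0,-0.1,0,0,0.003,0,0,0,-0.1,0,0,0.003,0,0,0]
}}

```text
time_s: 6.33
position: [0.5095, 0.1945, 0.0082]
tool_rot: [[0.0, 1.0, -0.0], [1.0, -0.0, -0.0], [-0.0, -0.0, -1.0]]
ft_force: [0.3, 0.3, -0.0]
grip_width: 0.0471
gripper_force: 0.0
```

>>> {"api": "arm_command", "payload": {
  "commands": [0.0,0,0,0,0,0,0,0.1,0,0,0,0,0,0,0.1,0,0,0,0,0,0],
  "newtons": 20
}}

```text
time_s: 6.58
position: [0.5096, 0.1945, 0.0084]
tool_rot: [[-0.0, 1.0, 0.0], [1.0, 0.0, -0.0], [-0.0, 0.0, -1.0]]
ft_force: [-0.3, 0.0, -0.8]
grip_width: 0.0386
gripper_force: 0.0
```

>>> {"api": "arm_command", "payload": {
  "commands": [0.3,0,0,0,0,0,0,0.3,0,0,0,0,0,0,0.3,0,0,0,0,0,0,0.3,0,0,0,0,0,0],
  "newtons": 20
}}

```text
time_s: 6.92
position: [0.5096, 0.1945, 0.0085]
tool_rot: [[0.0, 1.0, 0.0], [1.0, -0.0, 0.0], [0.0, 0.0, -1.0]]
ft_force: [-0.4, 0.0, 4.2]
grip_width: 0.0316
gripper_force: 19.7
```

```bash
python3 -c "
from h import *
e=shot('side');g=e['image'].mean(2).astype(int)
for v in range(284,304): print(v,*['%3d'%k for k in g[v,296:332]])
"
```

```text
284 199 168 135  99  79  97 110  95  62  56  83 107 130 155 175 176 166 150 138 125 101  74  54  50  48  48  46  51  51  49  50  51  49  48  45  39
285 219 200 167 122  94 117 131 111  70  64 106 142 174 206 222 223 216 207 197 183 154 108  67  51  49  47  49  51  58  55  51  50  54  62  64  62
286 227 220 193 139 102 119 134 111  70  68 114 156 195 221 229 230 228 226 225 219 186 132  81  56  49  47  53  67  78  78  71  66  76  93 106 102
287 229 225 202 145 103 117 130 109  68  67 115 158 196 220 226 226 225 225 227 223 196 141 100  74  55  46  58  85 106 109 103 100 108 126 137 136
288 229 226 204 148 105 117 130 108  68  68 112 153 183 202 204 204 204 208 215 214 189 147 121  97  65  47  61  95 125 136 133 131 135 145 151 150
289 229 226 210 158 110 117 128 110  68  69 108 140 158 161 159 156 157 163 177 184 169 146 135 114  75  48  60  98 132 153 158 156 152 152 152 155
290 229 227 216 175 124 118 130 110  73  73 106 128 136 133 130 129 129 133 141 145 140 136 140 118  78  50  64 105 145 176 189 183 171 165 165 170
291 228 229 223 196 151 135 137 115  80  82 109 123 128 126 125 
[... 1159 characters left out ...]
 224 211 184 157 138 128 129 132 139 152 172 200 218 223 225 228 228 228 229 228 228 228 228 228 228 228 228
300 229 228 229 228 228 229 229 229 228 228 225 217 201 183 175 177 182 188 198 211 222 227 228 228 229 228 228 228 228 228 227 228 228 228 228 228
301 228 228 229 229 228 229 228 228 228 229 228 227 224 217 216 219 220 221 223 225 228 228 228 228 228 228 228 228 228 228 228 228 228 228 228 228
302 228 229 228 229 228 229 228 228 229 229 228 228 228 227 227 228 228 229 228 228 228 228 228 228 228 228 229 228 228 228 228 228 228 228 228 228
303 228 228 228 228 228 228 229 228 228 228 228 228 228 229 228 228 228 228 228 227 228 228 228 228 228 228 228 228 228 228 227 228 227 228 227 227
```

>>> {"api": "arm_command", "payload": {
  "commands": [0.4,0,0,-0.01,0,0,0,0.4,0,0,-0.03,0,0,0,0.4,0,0,-0.08,0,0,0,0.4,0,0,-0.13,0,0,0,0.4,0,0,-0.2,0,0,0,0.4,0,0,-0.26,0,0,0,0.4,0,0,-0.3,0,0,0,0.4,0,0,-0.3,0,0,0,0.4,0,0,-0.3,0,0,0],
  "newtons": 30
}}

```text
time_s: 7.72
position: [0.5098, 0.1946, 0.1596]
tool_rot: [[-0.0, 1.0, 0.003], [1.0, 0.0, 0.0], [0.0, 0.003, -1.0]]
ft_force: [0.7, -1.3, -0.5]
grip_width: 0.0305
gripper_force: 29.8
```

```bash
python3 -c "
from h import *
plan([.53,-.065,.16],90)
e=shot('side');u,v=w2pix(e,[.509,.1945,.155]);u,v=int(u),int(v);print(u,v)
i=e['image'][v-45:v+45,u-50:u+50,::-1];
i=np.hstack([cv2.resize(i,(400,360),interpolation=2),cv2.resize(e['image'][255:345,270:345,::-1],(300,360),interpolation=2)]);cv2.imwrite('pics/s5.png',i)"
```

```text
[-0.5192, 0.0404, -0.0009] [0.0012, -0.0002, 0.0] | pos [0.5098 0.1946 0.1596] t 7.7167
311 250
```

View pics/s5.png

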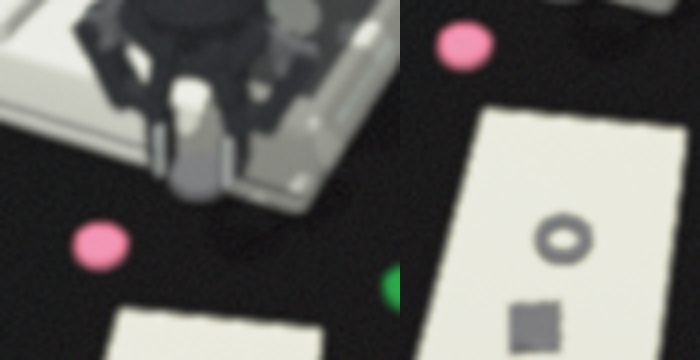

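The disc hangs from the fingertips, flat by eye, and the ring and square have not moved. I'll check its place relative to the TCP numerically and plan the transport.

```bash
python3 -c "
from h import *
e=shot('side');
print(pix2w(e,310.3,248,.165)); im=e['image'].astype(int);g=im.mean(2).astype(int)
for v in range(234,260): print(v,*['%3d'%k for k in g[v,294:328]])
"
```

```text
[0.5102582  0.19761243 0.165     ]
234 177 157 127  85  58  49  49  47  40  47  88 148 188 199 201 197 180 155 139 136 133 116  89  61  51  49  50  49  50  51  53  52  52  50
235 193 183 155 109  67  56  62  65  57  51  87 146 187 200 200 194 175 148 136 135 132 120  96  66  50  51  50  47  50  49  51  51  50  51
236 196 190 169 125  80  75  92  97  84  61  84 142 184 199 198 193 171 148 136 135 133 124 103  72  52  47  50  50  48  49  51  51  52  52
237 197 192 175 134  89  92 117 122 101  66  77 131 173 190 191 183 162 143 136 134 135 128 108  76  55  51  49  50  48  53  59  63  60  57
238 194 192 175 137  95 102 130 132 103  62  69 114 153 172 172 162 147 137 134 135 134 128 113  88  67  57  53  50  50  62  80  89  86  75
239 185 185 172 135  96 106 133 131  98  59  62 101 132 146 146 143 137 134 134 134 132 129 121 110  95  74  55  46  50  73  99 115 113 105
240 165 168 160 130  94 106 132 130  98  59  60  98 126 134 134 134 134 133 134 133 131 126 126 130 124  95  64  47  50  77 108 125 130 128
241 160 158 150 124  92 101 129 129  97  58  62  98 125 133 133 133 133 131 133 134 1
[... 1874 characters left out ...]

255  26  26  28  28  27  27  27  24  25  26  26  36  45  52  65  70  72  71  67  62  51  41  33  23  23  24  27  35  50  65  81  91 101 109
256  27  26  26  27  25  23  28  25  27  26  27  27  30  32  38  42  44  43  39  36  28  26  21  21  21  21  21  24  26  32  40  51  62  70
257  26  26  26  26  26  25  26  25  26  27  29  27  26  25  25  22  25  23  24  21  20  21  21  21  21  27  26  27  26  24  28  29  33  36
258  26  26  26  25  28  29  27  27  23  26  21  27  23  25  25  22  23  25  23  19  20  18  23  18  21  24  26  25  25  24  26  26  26  23
259  30  26  25  26  25  26  24  26  25  27  28  24  28  27  26  26  24  24  24  24  25  18  21  20  25  27  27  29  26  27  24  26  29  26
```

>>> {"api": "arm_command", "payload": {
  "commands": [0.4,-0.04,0.004,0,0,0,0,0.4,-0.09,0.008,0,0,0,0,0.4,-0.15,0.012,0,0,0,0,0.4,-0.21,0.016,0,0,0,0,0.4,-0.27,0.02,0,0,0,0,0.4,-0.33,0.025,0,0,0,0,0.4,-0.39,0.03,0,0,0,0,0.4,-0.44,0.035,0,0,0,0,0.4,-0.48,0.038,0,0,0,0,0.4,-0.508,0.04,0,0,0,0,0.4,-0.5182,0.0404,0,0,0,0,0.4,-0.5182,0.0404,0,0,0,0]
}}

```text
time_s: 8.82
position: [0.5294, -0.0653, 0.1573]
tool_rot: [[0.002, 1.0, -0.002], [1.0, -0.002, 0.001], [0.001, -0.002, -1.0]]
ft_force: [-0.9, 0.1, -0.2]
grip_width: 0.0309
gripper_force: 29.8
```

>>> {"api": "arm_command", "payload": {
  "commands": [0.4,0,0,0.02,0,0,0,0.4,0,0,0.05,0,0,0,0.4,0,0,0.08,0,0,0,0.4,0,0,0.1,0,0,0,0.4,0,0,0.11,0,0,0,0.4,0,0,0.11,0,0,0,0.4,0,0,0.11,0,0,0]
}}

```text
time_s: 9.4
position: [0.5298, -0.064, 0.1035]
tool_rot: [[-0.001, 1.0, -0.0], [1.0, 0.001, 0.0], [0.0, -0.0, -1.0]]
ft_force: [0.7, 0.7, 0.6]
grip_width: 0.0303
gripper_force: 29.8
```

```bash
python3 -c "
from h import *
plan([.530,-.0645,.093],90)
e=shot('side');d=shot('top');
a=cv2.resize(e['image'][165:240,280:380,::-1],(400,300),interpolation=2);b=cv2.resize(d['image'][170:245,285:385,::-1],(400,300),interpolation=2)
cv2.imwrite('pics/s6.png',np.hstack([a,b]))
print(w2pix(e,[.5302,-.0635,.089]), env.observe()['ft_force'])
"
```

```text
[-0.001, 0.0003, 0.0209] [-0.0001, -0.0001, 0.0003] | pos [ 0.5298 -0.064   0.1035] t 9.4
[328.04023657 208.23732314] [ 0.6365091  -1.11978397 -0.55756971]
```

View pics/s6.png

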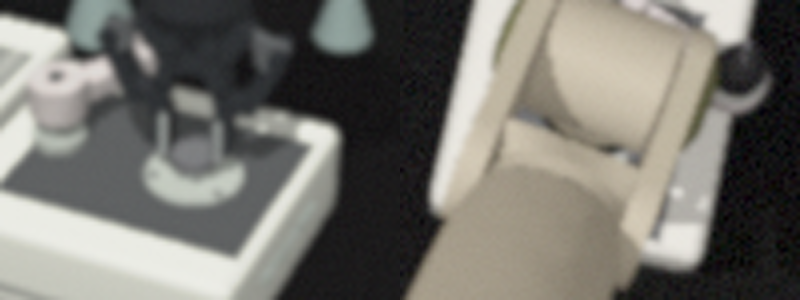

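The side half shows the held disc above the plate, near crop (190,152). The knob is clear of the gripper. I'll lower it gently.

>>> {"api": "arm_command", "payload": {
  "commands": [0.4,-0.001,0,0.006,0,0,0,0.4,-0.001,0,0.012,0,0,0,0.4,-0.001,0,0.017,0,0,0,0.4,-0.001,0,0.02,0,0,0,0.4,-0.001,0,0.02,0,0,0,0.4,-0.001,0,0.02,0,0,0]
}}

```text
time_s: 10.0
position: [0.5298, -0.0651, 0.0933]
tool_rot: [[0.0, 1.0, -0.0], [1.0, -0.0, 0.0], [0.0, -0.0, -1.0]]
ft_force: [1.1, 0.1, 0.2]
grip_width: 0.0308
gripper_force: 29.8
```

>>> {"api": "arm_command", "payload": {
  "commands": [0.4,0,0,0.001,0,0,0,0.4,0,0,0.002,0,0,0,0.4,0,0,0.002,0,0,0]
}}

```text
time_s: 10.25
position: [0.5298, -0.0651, 0.0923]
tool_rot: [[0.0, 1.0, 0.0], [1.0, -0.0, 0.0], [0.0, 0.0, -1.0]]
ft_force: [-0.4, 0.7, -0.4]
grip_width: 0.0306
gripper_force: 29.8
```

>>> {"api": "arm_command", "payload": {
  "commands": [0.4,0,0,0.001,0,0,0,0.4,0,0,0.002,0,0,0,0.4,0,0,0.002,0,0,0]
}}

```text
time_s: 10.5
position: [0.5298, -0.0651, 0.0917]
tool_rot: [[0.0, 1.0, 0.0], [1.0, -0.0, -0.0], [-0.0, 0.0, -1.0]]
ft_force: [-0.7, 0.9, 3.7]
grip_width: 0.0303
gripper_force: 30.6
```

>>> {"api": "arm_command", "payload": {
  "commands": [0.2,0,0,0,0,0,0,0.1,0,0,0,0,0,0,0,0,0,0,0,0,0,-0.2,0,0,0,0,0,0,-0.2,0,0,-0.002,0,0,0,-0.4,0,0,-0.01,0,0,0,-0.4,0,0,-0.04,0,0,0,-0.4,0,0,-0.1,0,0,0,-0.4,0,0,-0.16,0,0,0,-0.4,0,0,-0.22,0,0,0,-0.4,0,0,-0.24,0,0,0,-0.4,0,0,-0.24,0,0,0]
}}

```text
time_s: 11.5
position: [0.5308, -0.0653, 0.2144]
tool_rot: [[-0.0, 1.0, 0.006], [1.0, 0.0, -0.002], [-0.002, 0.006, -1.0]]
ft_force: [-0.2, -0.2, 0.1]
grip_width: 0.0596
gripper_force: 0.0
```

```bash
python3 -c "
from h import *
e=shot('side');im=e['image'].astype(int);g=im.mean(2).astype(int)
for v in range(196,224): print(v,*['%3d'%k for k in g[v,310:346]])
print(w2pix(e,[.5302,-.0635,.097]),w2pix(e,[.5302,-.0635,.089]))
"
```

```text
196  98  98  98  97  97  97  97  98  97  97  96  96  98  97  97  97  97  96  96  96  97  98 100 104 109 120 129 140 154 167 182 194 207 217 223 227
197  96  98  97  97  97  97  98  98  97  98  97  98  98  97  97  98  98  97  98  96  97  97  97  96  98  98 100 104 110 118 129 141 153 170 188 202
198  97  97  97  97  97  97  97  97  97  97  96  97  96  97  96  97  97  97  97  97  97  97  96  96  97  96  97  96  98  98 101 104 111 120 134 145
199  97  98  96  98  97  97  98  97  97  97  96  97  97  99  98 100 101 104 102 101 100  99  97  97  97  96  97  96  96  96  96  97  96  99 101 104
200  97  97  97  98  98  97  96  97  97  96  98 100 103 110 115 119 123 126 125 122 120 114 108 104 104 102  98  96  97  97  97  97  96  97  96  96
201  99  97  97  97  97  97  98  96  99 102 111 121 130 141 149 153 154 155 156 154 150 141 128 125 124 118 107 101 100  97  96  98  96  97  96  97
202  97  97  97  98  97  97  97 100 110 124 139 154 164 170 174 172 168 167 165 164 165 158 146 148 155 149 135 119 105  98  96  96  96  97  97  97
203  98  97  98  98  97  98 101 115 138 158 172 182 184 179 171 
[... 2399 characters left out ...]
  97  98  97  97  96  97  97  97  97  97  98 115 154
220 124 112 103  99  97  98  97  96  97  97  96  98  97  97  96  96  98  97  97  98  98  96  98  97  97  97  96  97  97  98  97  97  99 108 139 183
221 175 156 136 123 114 108 100  99  97  96  96  96  96  97  97  97  98  96  97  98  97  97  97  98  97  98  97  97  97  96  97  96 103 127 169 208
222 220 208 191 175 161 146 135 123 112 103  99  97  97  97  96  96  98  97  97  97  96  97  97  97  98  97  97  97  96  97  97  99 115 152 196 222
223 231 229 225 220 212 200 188 175 156 137 123 115 108 102  98  97  97  96  98  97  97  97  97  98  97  97  97  97  96  96  97 106 136 180 214 224
[328.06986738 205.97764953] [328.04023657 208.23732314]
```

The disc lies flat, within about 2 mm of the crystal. Next I'll compute the standoff pose behind the press head, the flask clearances and the push arc.

```bash
cat >> h.py <<'E'
C=np.array([.530,-.0645]); H=C+.11*np.array([np.cos(np.radians(-10.)),np.sin(np.radians(-10.))])
u=lambda a:np.array([np.cos(np.radians(a)),np.sin(np.radians(a))])
def arc(dl,b=.037):
    for t in dl:
        s,c=np.sin(np.radians(t)),np.cos(np.radians(t)); x,y=-b,-.11
        print(t,np.round([(x*c-y*s-x)/.5,(x*s+y*c-y)/.5,t/120],4).tolist())
E
python3 - <<'E'
from h import *
d=shot('top')
for p in((423,166),(438,195),(437,229)): print(pix2w(d,*p,.04))
q=H+.11*u(236.9)+.057*u(326.9); print(q)
plan([*q,.214],146.9)
arc([3,6,9,12,15,18,21,24,27,30])
E
```

```text
[ 0.68246895 -0.3763298   0.04      ]
[ 0.58473417 -0.42507232  0.04      ]
[ 0.47099012 -0.41934608  0.04      ]
[ 0.6260076  -0.20687817]
[-0.2838, 0.193, -0.0062] [-0.0001, -0.0002, -0.4742] | pos [ 0.5295 -0.065   0.2109] t 11.6
3 [0.0116, -0.0036, 0.025]
6 [0.0234, -0.0065, 0.05]
9 [0.0353, -0.0089, 0.075]
12 [0.0474, -0.0106, 0.1]
15 [0.0595, -0.0117, 0.125]
18 [0.0716, -0.0121, 0.15]
21 [0.0838, -0.0119, 0.175]
24 [0.0959, -0.0111, 0.2]
27 [0.1079, -0.0096, 0.225]
30 [0.1199, -0.0075, 0.25]
```

>>> {"api": "arm_command", "payload": {
  "commands": [1,-0.2838,0.193,-0.006,0,0,-0.4742,1,-0.2838,0.193,-0.006,0,0,-0.4742,1,-0.2838,0.193,-0.006,0,0,-0.4742,1,-0.2838,0.193,-0.006,0,0,-0.4742,1,-0.2838,0.193,-0.006,0,0,-0.4742,1,-0.2838,0.193,-0.006,0,0,-0.4742,1,-0.2838,0.193,-0.006,0,0,-0.4742,1,-0.2838,0.193,-0.006,0,0,-0.4742,1,-0.2838,0.193,-0.006,0,0,-0.4742,1,-0.2838,0.193,-0.006,0,0,-0.4742,1,-0.2838,0.193,-0.006,0,0,-0.4742,1,-0.2838,0.193,-0.006,0,0,-0.4742],
  "newtons": 20
}}

```text
time_s: 12.6
position: [0.6262, -0.2068, 0.2138]
tool_rot: [[-0.836, 0.548, -0.001], [0.548, 0.836, 0.0], [0.001, -0.0, -1.0]]
ft_force: [0.9, 0.3, -1.0]
grip_width: 0.0001
gripper_force: 0.0
```

>>> {"api": "arm_command", "payload": {
  "commands": [1,0,0,0.06,0,0,0,1,0,0,0.12,0,0,0,1,0,0,0.16,0,0,0,1,0,0,0.184,0,0,0,1,0,0,0.184,0,0,0,1,0,0,0.184,0,0,0,1,0,0,0.184,0,0,0]
}}

```text
time_s: 13.18
position: [0.6268, -0.2072, 0.1236]
tool_rot: [[-0.837, 0.547, 0.002], [0.547, 0.837, -0.001], [-0.002, 0.0, -1.0]]
ft_force: [1.2, -0.5, 0.5]
grip_width: 0.0002
gripper_force: 0.0
```

```bash
python3 - <<'E'
from h import *
q=H+.11*u(236.9)+.041*u(326.9); plan([*q,.122],146.9)
s=env.observe(); print(s['ft_force'])
E
```

```text
[0.0337, -0.0003, 0.0031] [0.0001, 0.001, -0.0003] | pos [ 0.6268 -0.2072  0.1236] t 13.1833
[ 1.18420073 -0.50136509  0.51016717]
```

>>> {"api": "arm_command", "payload": {
  "commands": [1,0.012,0,0.002,0,0,0,1,0.024,0,0.002,0,0,0,1,0.034,0,0.002,0,0,0,1,0.038,0,0.002,0,0,0,1,0.042,0,0.002,0,0,0,1,0.042,0,0.002,0,0,0,1,0.042,0,0.002,0,0,0]
}}

```text
time_s: 13.77
position: [0.6088, -0.1956, 0.1217]
tool_rot: [[-0.838, 0.546, 0.0], [0.546, 0.838, -0.0], [-0.0, 0.0, -1.0]]
ft_force: [0.0, -0.4, 0.7]
grip_width: -0.0002
gripper_force: 0.6
```

>>> {"api": "arm_command", "payload": {
  "commands": [1,0.004,0,0,0,0,0,1,0.008,0,0,0,0,0,1,0.012,0,0,0,0,0,1,0.012,0,0,0,0,0]
}}

```text
time_s: 14.1
position: [0.6034, -0.1921, 0.1214]
tool_rot: [[-0.838, 0.546, -0.0], [0.546, 0.838, 0.0], [0.0, 0.0, -1.0]]
ft_force: [0.8, -2.0, 1.2]
grip_width: -0.0001
gripper_force: 1.2
```

>>> {"api": "arm_command", "payload": {
  "commands": [1,0.0058,-0.0018,0,0,0,0.0125,1,0.0116,-0.0036,0,0,0,0.025,1,0.0175,-0.005,0,0,0,0.0375,1,0.0234,-0.0065,0,0,0,0.05,1,0.0293,-0.0077,0,0,0,0.0625,1,0.0353,-0.0089,0,0,0,0.075]
}}

```text
time_s: 14.6
position: [0.5866, -0.1856, 0.1213]
tool_rot: [[-0.741, 0.671, 0.001], [0.671, 0.741, 0.001], [0.0, 0.001, -1.0]]
ft_force: [3.8, -0.6, 0.3]
grip_width: 0.0001
gripper_force: 1.5
```

```bash
python3 - <<'E'
from h import *
s=env.observe(); R=np.array(s['tool_rot']); print(R.T@s['ft_force'],s['gripper_force'], R.T[:2,:2]@(np.array(s['position'])[:2]-H))
d=shot('top');e=shot('side')
a=cv2.resize(e['image'][150:240,270:370,::-1],(400,360),interpolation=2);b=cv2.resize(d['image'][150:240,310:410,::-1],(400,360),interpolation=2)
cv2.imwrite('pics/s7.png',np.hstack([a,b]))
E
```

```text
[-3.27036771  2.10674745 -0.28833897] 1.50059312582016 [-0.03017337 -0.11032169]
```

View pics/s7.png

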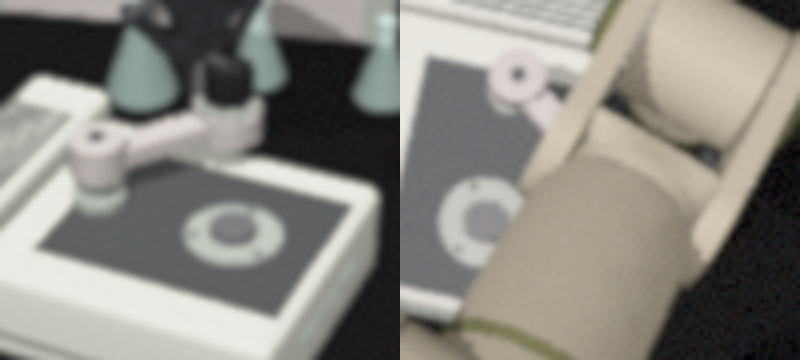

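The side half shows the disc centred on the plate, with disc (235,230) and plate (234,234). The fingers are behind the head and feel the hinge's roughly 3 N. I'll carry on along the arc.

```bash
python3 -c "
from h import *
arc(range(3,37,3),.030)"
```

```text
3 [0.0116, -0.0028, 0.025]
6 [0.0233, -0.0051, 0.05]
9 [0.0352, -0.0067, 0.075]
12 [0.0471, -0.0077, 0.1]
15 [0.059, -0.008, 0.125]
18 [0.0709, -0.0078, 0.15]
21 [0.0828, -0.0069, 0.175]
24 [0.0947, -0.0054, 0.2]
27 [0.1064, -0.0033, 0.225]
30 [0.118, -0.0005, 0.25]
33 [0.1295, 0.0028, 0.275]
36 [0.1408, 0.0067, 0.3]
```

>>> {"api": "arm_command", "payload": {
  "commands": [1,0.0116,-0.0028,0,0,0,0.025,1,0.0233,-0.0051,0,0,0,0.05,1,0.0352,-0.0067,0,0,0,0.075,1,0.0471,-0.0077,0,0,0,0.1,1,0.059,-0.008,0,0,0,0.125,1,0.0709,-0.0078,0,0,0,0.15,1,0.0828,-0.0069,0,0,0,0.175,1,0.0947,-0.0054,0,0,0,0.2,1,0.1064,-0.0033,0,0,0,0.225,1,0.118,-0.0005,0,0,0,0.25,1,0.1295,0.0028,0,0,0,0.275,1,0.1408,0.0067,0,0,0,0.3]
}}

```text
time_s: 15.7
position: [0.5366, -0.1366, 0.1212]
tool_rot: [[-0.204, 0.979, 0.0], [0.979, 0.204, -0.0], [-0.0, 0.0, -1.0]]
ft_force: [2.0, -2.8, -1.2]
grip_width: 0.0
gripper_force: 1.6
```

>>> {"api": "arm_command", "payload": {
  "commands": [1,0.0058,-0.0014,0,0,0,0.0125,1,0.0116,-0.0028,0,0,0,0.025,1,0.0175,-0.004,0,0,0,0.0375,1,0.0233,-0.0051,0,0,0,0.05,1,0.0292,-0.006,0,0,0,0.0625,1,0.0352,-0.0067,0,0,0,0.075,1,0.0411,-0.0072,0,0,0,0.0875,1,0.0471,-0.0077,0,0,0,0.1,1,0.0471,-0.0077,0,0,0,0.1]
}}

```text
time_s: 16.45
position: [0.5276, -0.114, 0.1212]
tool_rot: [[0.001, 1.0, -0.001], [1.0, -0.001, 0.0], [0.0, -0.001, -1.0]]
ft_force: [0.7, -0.6, -0.6]
grip_width: 0.0001
gripper_force: 0.1
```

```bash
python3 - <<'E'
from h import *
s=env.observe(); R=np.array(s['tool_rot']); print(R.T@s['ft_force'], R.T[:2,:2]@(np.array(s['position'])[:2]-H), np.degrees(np.arctan2(R[1,0],R[0,0]))+90, s['position'],s['q'])
E
```

```text
[-0.59012527  0.68469578  0.5819017 ] [-0.03053486 -0.11064156] 179.91435083665084 [ 0.52764175 -0.11397074  0.1211873 ] [-2.47631460e+01  2.67125024e+01  8.55433724e+01  5.10691931e-03
  6.77940697e+01 -2.46794386e+01]
```

>>> {"api": "arm_command", "payload": {
  "commands": [1,0.004,-0.001,0,0,0,0.0083,1,0.008,-0.002,0,0,0,0.0167,1,0.0116,-0.0028,0,0,0,0.025,1,0.0155,-0.0036,0,0,0,0.0333,1,0.0194,-0.0044,0,0,0,0.0417,1,0.0233,-0.0051,0,0,0,0.05]
}}

```text
time_s: 16.95
position: [0.5254, -0.1029, 0.1213]
tool_rot: [[0.108, 0.994, 0.0], [0.994, -0.108, -0.001], [-0.001, 0.0, -1.0]]
ft_force: [2.0, -15.6, -3.5]
grip_width: -0.0001
gripper_force: 7.5
```

>>> {"api": "arm_command", "payload": {
  "commands": [1,0.002,-0.0005,0,0,0,0.0042,1,0.004,-0.001,0,0,0,0.0083,1,0.006,-0.0015,0,0,0,0.0125]
}}

```text
time_s: 17.2
position: [0.5251, -0.1028, 0.1214]
tool_rot: [[0.133, 0.991, 0.0], [0.991, -0.133, -0.007], [-0.007, 0.001, -1.0]]
ft_force: [-0.7, -22.9, -5.2]
grip_width: 0.0002
gripper_force: 11.9
```

>>> {"api": "arm_command", "payload": {
  "commands": [1,0.002,-0.0005,0,0,0,0.0042,1,0.004,-0.001,0,0,0,0.0083]
}}

```text
time_s: 17.37
position: [0.525, -0.1027, 0.1215]
tool_rot: [[0.151, 0.989, 0.001], [0.988, -0.151, -0.01], [-0.01, 0.002, -1.0]]
ft_force: [-1.6, -33.3, -6.5]
grip_width: -0.0002
gripper_force: 16.7
```

>>> {"api": "arm_command", "payload": {
  "commands": [1,-0.01,0,0,0,0,0,1,-0.03,0,0,0,0,0,1,-0.06,0,0,0,0,0,1,-0.08,0,-0.04,0,0,0,1,-0.08,0,-0.1,0,0,0,1,-0.08,0,-0.16,0,0,0,1,-0.08,0,-0.18,0,0,0,1,-0.08,0,-0.18,0,0,0]
}}

```text
time_s: 18.03
position: [0.5193, -0.1373, 0.2139]
tool_rot: [[0.149, 0.989, 0.004], [0.989, -0.149, -0.001], [-0.001, 0.004, -1.0]]
ft_force: [-1.1, 0.2, 0.7]
grip_width: 0.0003
gripper_force: 0.0
```

```bash
python3 - <<'E'
from h import *
s=env.observe(); print(s['ft_force'],s['position'])
e=shot('side');g=e['image'].mean(2).astype(int)
print(w2pix(e,[*C,.170]),w2pix(e,[*C,.142]),w2pix(e,[*C,.123]))
for v in range(168,212): print(v,*['%3d'%k for k in g[v,308:350]])
d=shot('top');g=d['image'].mean(2).astype(int); print('top',w2pix(d,[*C,.170]))
for v in range(182,206): print(v,*['%3d'%k for k in g[v,315:347]])
E
```

```text
[-1.14657347  0.24194985  0.74684019] [ 0.51925012 -0.13727879  0.21392477]
[328.50497967 184.31881809] [328.39236936 192.74287192] [328.31776015 198.32417251]
168 145 140 134 126 109  80  50  28  28  25  25  26  27  24  26  27  25  29  54  90 123 140 147 151 154 156 154 153 149 145 141 131 114  81  47  23  18  21  19  23  16  25
169 146 142 137 130 118  92  61  35  25  28  21  26  25  27  27  27  26  28  50  85 118 137 147 152 154 155 155 154 150 146 141 131 111  80  46  24  18  23  20  23  21  22
170 146 142 139 133 123 102  71  39  25  25  27  22  24  26  27  27  25  26  39  67 100 125 140 148 154 154 155 153 150 144 136 121  97  64  35  18  19  22  17  15  20  18
171 146 143 140 134 125 108  78  46  25  24  24  24  26  26  25  26  24  27  31  46  75 100 120 133 142 144 145 144 140 130 117  96  70  43  22  21  20  22  22  21  20  19
172 147 145 141 136 128 110  80  46  28  24  28  24  25  26  25  26  26  24  24  33  44  62  82  99 113 118 118 116 111 100  83  62  42  26  20  20  21  23  19  21  19  22
173 148 145 143 137 125 104  70  42  24  25  25  24  25  27  24  27  27  28  28 
[... 9127 characters left out ...]
 186 178 157 131 107  85  78  76  83  84
201 113 113 114 114 124 157 186 196 200 196 166 105  56  78 130 171 186 189 189 189 190 189 187 173 153 142 120  93  79  76  77  83
202 113 111 113 114 132 168 192 198 199 193 162 104  67 103 156 185 188 191 190 188 188 188 185 170 169 171 154 126 100  85  81  77
203 114 114 116 116 142 176 195 197 197 192 166 111  85 136 175 190 194 192 191 189 190 185 173 164 177 189 181 169 146 120  99  83
204 113 112 115 122 150 181 196 197 197 194 173 128 113 158 187 195 194 194 193 192 188 177 157 157 177 193 193 189 177 164 142 116
205 114 114 114 122 152 183 197 198 192 196 189 159 151 179 194 197 197 196 194 193 186 166 146 163 185 193 196 194 192 185 175 161
```

The side pixels put the housing and knob centred at u≈328 (expected 328.4), so the arm is at its stop; I over-pushed to 33 N there, but stayed under the limit. Next I'll open and go over the knob with the fingers closing along the arm.

```bash
python3 - <<'E'
from h import *
plan([.530,-.0652,.214],80)
E
```

```text
[0.145, 0.002, -0.0066] [-0.0006, -0.0004, 0.0117] | pos [ 0.5182 -0.1368  0.2106] t 18.1333
```

>>> {"api": "arm_command", "payload": {
  "commands": [-1,0.02,0,-0.006,0,0,0.0117,-1,0.05,0.001,-0.006,0,0,0.0117,-1,0.09,0.002,-0.006,0,0,0.0117,-1,0.12,0.002,-0.006,0,0,0.0117,-1,0.145,0.002,-0.006,0,0,0.0117,-1,0.145,0.002,-0.006,0,0,0.0117,-1,0.145,0.002,-0.006,0,0,0.0117,-1,0.145,0.002,-0.006,0,0,0.0117]
}}

```text
time_s: 18.8
position: [0.5303, -0.0661, 0.2138]
tool_rot: [[0.174, 0.985, -0.001], [0.985, -0.174, 0.0], [-0.0, -0.001, -1.0]]
ft_force: [0.5, -0.9, -0.2]
grip_width: 0.0852
gripper_force: 0.0
```

```bash
python3 - <<'E'
from h import *
plan([.530,-.0652,.160],80)
E
```

```text
[0.0017, -0.0009, 0.1076] [-0.0004, 0.0, -0.0001] | pos [ 0.5303 -0.0661  0.2138] t 18.8
```

>>> {"api": "arm_command", "payload": {
  "commands": [-1,0.0017,-0.0009,0.03,0,0,0,-1,0.0017,-0.0009,0.06,0,0,0,-1,0.0017,-0.0009,0.09,0,0,0,-1,0.0017,-0.0009,0.1076,0,0,0,-1,0.0017,-0.0009,0.1076,0,0,0,-1,0.0017,-0.0009,0.1076,0,0,0]
}}

```text
time_s: 19.3
position: [0.5302, -0.0652, 0.1606]
tool_rot: [[0.174, 0.985, -0.0], [0.985, -0.174, 0.0], [0.0, -0.0, -1.0]]
ft_force: [0.0, 1.4, 0.2]
grip_width: 0.0857
gripper_force: 0.0
```

>>> {"api": "arm_command", "payload": {
  "commands": [0,0,0,0,0,0,0,0,0,0,0,0,0,0,0,0,0,0,0,0,0,0.3,0,0,0,0,0,0,0.3,0,0,0,0,0,0,0.3,0,0,0,0,0,0,0.3,0,0,0,0,0,0],
  "newtons": 20
}}

```text
time_s: 19.88
position: [0.53, -0.0647, 0.1613]
tool_rot: [[0.173, 0.985, 0.0], [0.985, -0.173, -0.0], [-0.0, 0.0, -1.0]]
ft_force: [-3.1, -0.1, 5.4]
grip_width: 0.0374
gripper_force: 19.5
```

```bash
python3 - <<'E'
from h import *
s=env.observe(); R=np.array(s['tool_rot']); print(R.T@s['ft_force'],R.T@s['wrist_torque'],s['position'],s['grip_width'],s['gripper_force'])
E
```

```text
[-0.66313173 -3.05557707 -5.38871653] [ 0.54008245 -0.08439782 -0.01910914] [ 0.52996308 -0.06467594  0.16127586] 0.037425826945531024 19.50681209564209
```

>>> {"api": "arm_command", "payload": {
  "commands": [-0.1,0,0,0,0,0,0,-0.1,0,0.0005,-0.004,0,0,0,-0.1,0,0.0005,-0.006,0,0,0,0.4,0,0.0005,-0.006,0,0,0,0.4,0,0.0005,-0.006,0,0,0,0.4,0,0.0005,-0.006,0,0,0,0.4,0,0.0005,-0.006,0,0,0],
  "newtons": 60
}}

```text
time_s: 20.47
position: [0.5338, -0.0656, 0.1666]
tool_rot: [[0.174, 0.985, 0.011], [0.985, -0.174, -0.003], [-0.001, 0.011, -1.0]]
ft_force: [6.7, 0.8, 15.1]
grip_width: 0.0255
gripper_force: 7.3
```

```bash
cat > o.py <<'E'
from h import *
s=env.observe(); R=np.array(s['tool_rot']); print('F',np.round(R.T@s['ft_force'],1),'T',np.round(R.T@s['wrist_torque'],3),'yaw',round(float(np.degrees(np.arctan2(R[1,0],R[0,0]))),2),np.round(s['position'],4),round(s['grip_width'],4),round(s['gripper_force'],1),round(s['time_s'],2))
E
python3 o.py
```

```text
F [  1.9   6.7 -15.1] T [-1.148  0.282  0.007] yaw 79.99 [ 0.5338 -0.0656  0.1666] 0.0255 7.3 20.47
```

The pads only caught the knob's top edge and slipped off, so I'll open and grip about 12 mm lower.

>>> {"api": "arm_command", "payload": {
  "commands": [-0.3,0,0,-0.006,0,0,0,-0.5,0,0,-0.006,0,0,0,-0.5,0,0,-0.006,0,0,0,-0.5,0,0,-0.006,0,0,0]
}}

```text
time_s: 20.8
position: [0.5301, -0.0647, 0.1661]
tool_rot: [[0.174, 0.985, -0.001], [0.985, -0.174, 0.0], [0.0, -0.001, -1.0]]
ft_force: [-0.5, -0.2, 0.2]
grip_width: 0.064
gripper_force: 0.0
```

```bash
python3 o.py; python3 -c "
from h import *
plan([.530,-.0650,.151],80)
e=shot('side');g=e['image'].mean(2).astype(int)
for v in range(176,214): print(v,*['%3d'%k for k in g[v,312:346]])"
```

```text
F [-0.3 -0.5 -0.2] T [ 0.016 -0.055 -0.012] yaw 80.0 [ 0.5301 -0.0647  0.1661] 0.064 0.0 20.8
[-0.0007, -0.0001, 0.0302] [-0.0005, -0.0001, 0.0] | pos [ 0.5301 -0.0647  0.1661] t 20.8
176  75  92 118 114  78  42  32  30  25  27  26  29  27  28  23  27  29  27  27  24  25  26  25  23  29  67 111 127 106  70  49  44  37  29
177  59  89 117 114  77  44  32  27  28  24  26  26  24  27  27  26  26  27  26  23  27  23  23  21  33  72 116 135 117  79  51  42  35  25
178  52  88 116 113  79  42  32  32  26  26  27  27  26  24  26  27  28  30  26  25  25  24  23  21  34  71 114 134 119  81  53  44  36  28
179  47  84 114 112  78  42  30  28  27  23  23  28  25  25  29  32  44  43  35  25  19  20  22  20  36  73 113 133 116  80  54  43  37  27
180  41  74 102 103  71  38  27  29  24  26  24  26  27  27  32  47  67  67  49  31  19  24  24  21  37  75 115 133 115  77  53  43  37  30
181  37  59  81  81  58  34  26  25  25  26  28  30  29  35  43  62  83  85  62  40  31  27  20  22  40  75 115 131 114  75  51  46  38  27
182  62  53  56  52  39  29  26  25  24  28  30  33  38  45  52  69  89  90 
[... 3703 characters left out ...]

209  97  96 101 122 149 168 176 185 192 189 170 142 122 114 110 105 101 101 106 106 115 136 158 176 188 196 198 188 163 123 100  96  97  97
210  97  97  99 115 145 174 188 192 195 193 184 168 152 137 128 121 118 121 125 132 148 170 185 193 196 197 193 181 152 117  98  96  97  96
211  97  96  97 107 134 163 183 192 196 195 193 188 180 169 160 155 154 156 160 167 175 187 192 196 197 196 186 164 133 107  96  97  97  97
212  97  97  98 101 115 140 164 183 190 196 195 194 193 188 187 185 185 187 188 190 186 183 178 184 190 186 171 143 114  98  97  97  96  96
213  96  98  97  98 101 115 137 159 175 186 192 194 195 195 194 195 195 195 196 194 189 175 163 165 171 162 143 119 102  96  97  97  97  96
```

>>> {"api": "arm_command", "payload": {
  "commands": [-0.5,0,0,0.01,0,0,0,-0.5,0,0,0.02,0,0,0,-0.5,0,0,0.03,0,0,0,-0.5,0,0,0.03,0,0,0,-0.5,0,0,0.03,0,0,0]
}}

```text
time_s: 21.27
position: [0.5302, -0.0647, 0.151]
tool_rot: [[0.174, 0.985, -0.001], [0.985, -0.174, 0.0], [0.0, -0.001, -1.0]]
ft_force: [-0.4, 0.7, 0.2]
grip_width: 0.0642
gripper_force: 0.0
```

>>> {"api": "arm_command", "payload": {
  "commands": [0,0,0,0,0,0,0,0.05,0,0,0,0,0,0,0.1,0,0,0,0,0,0,0.3,0,0,0,0,0,0,0.3,0,0,0,0,0,0],
  "newtons": 20
}}

```text
time_s: 21.68
position: [0.53, -0.0647, 0.1519]
tool_rot: [[0.173, 0.985, -0.001], [0.985, -0.173, 0.0], [-0.0, -0.001, -1.0]]
ft_force: [-5.9, 1.5, 5.5]
grip_width: 0.0383
gripper_force: 19.7
```

```bash
python3 o.py
```

```text
F [ 0.5 -6.  -5.5] T [ 0.971 -0.067 -0.032] yaw 80.01 [ 0.53   -0.0647  0.1519] 0.0383 19.7 21.68
```

>>> {"api": "arm_command", "payload": {
  "commands": [0.4,0,-0.0016,-0.0012,0,0,0,0.4,0,-0.0016,-0.0012,0,0,0,0.4,0,-0.0016,-0.0012,0,0,0,0.4,0,-0.0016,-0.0012,0,0,0],
  "newtons": 60
}}

```text
time_s: 22.02
position: [0.5299, -0.0647, 0.1522]
tool_rot: [[0.174, 0.985, 0.001], [0.985, -0.174, -0.0], [0.0, 0.001, -1.0]]
ft_force: [-0.4, 0.6, 1.3]
grip_width: 0.0367
gripper_force: 60.7
```

```bash
python3 o.py
```

```text
F [ 0.5 -0.5 -1.3] T [ 0.174  0.079 -0.047] yaw 80.0 [ 0.5299 -0.0647  0.1522] 0.0367 60.7 22.02
```

>>> {"api": "arm_command", "payload": {
  "commands": [0.5,0,0,0,0,0,0.0167,0.5,0,0,0,0,0,0.0333,0.5,0,0,0,0,0,0.0333]
}}

```text
time_s: 22.27
position: [0.53, -0.0647, 0.1522]
tool_rot: [[0.243, 0.97, 0.001], [0.97, -0.243, -0.0], [-0.0, 0.001, -1.0]]
ft_force: [-0.1, -0.4, 3.3]
grip_width: 0.0368
gripper_force: 60.7
```

```bash
python3 o.py
```

```text
F [-0.5 -0.  -3.3] T [-0.034  0.037 -0.018] yaw 75.95 [ 0.53   -0.0647  0.1522] 0.0368 60.7 22.27
```

>>> {"api": "arm_command", "payload": {
  "commands": [0.5,0,0,0,0,0,0.0167,0.5,0,0,0,0,0,0.0333]
}}

```text
time_s: 22.43
position: [0.5301, -0.0647, 0.1523]
tool_rot: [[0.309, 0.951, 0.001], [0.951, -0.309, -0.0], [-0.0, 0.001, -1.0]]
ft_force: [0.1, -0.1, 1.3]
grip_width: 0.0367
gripper_force: 60.7
```

```bash
python3 o.py
```

```text
F [-0.   0.1 -1.3] T [-0.102  0.038 -0.385] yaw 72.02 [ 0.5301 -0.0647  0.1523] 0.0367 60.7 22.43
```

>>> {"api": "arm_command", "payload": {
  "commands": [0.5,0,0,0,0,0,0.0167,0.5,0,0,0,0,0,0.0333]
}}

```text
time_s: 22.6
position: [0.5302, -0.0648, 0.1523]
tool_rot: [[0.374, 0.927, 0.001], [0.927, -0.374, -0.0], [0.0, 0.002, -1.0]]
ft_force: [1.6, 0.2, 1.2]
grip_width: 0.0365
gripper_force: 60.6
```

```bash
python3 o.py
```

```text
F [ 0.8  1.4 -1.2] T [-0.252  0.053 -0.314] yaw 68.01 [ 0.5302 -0.0648  0.1523] 0.0365 60.6 22.6
```

>>> {"api": "arm_command", "payload": {
  "commands": [0.5,0,0,0,0,0,0.0167,0.5,0,0,0,0,0,0.0333]
}}

```text
time_s: 22.77
position: [0.5303, -0.0648, 0.1523]
tool_rot: [[0.438, 0.899, 0.002], [0.899, -0.438, -0.001], [0.0, 0.002, -1.0]]
ft_force: [1.9, -0.9, 0.7]
grip_width: 0.0361
gripper_force: 60.6
```

```bash
python3 o.py
```

```text
F [-0.   2.1 -0.7] T [-0.369  0.118 -0.242] yaw 64.01 [ 0.5303 -0.0648  0.1523] 0.0361 60.6 22.77
```

>>> {"api": "arm_command", "payload": {
  "commands": [0.5,0,0,0,0,0,0.0125,0.5,0,0,0,0,0,0.025]
}}

```text
time_s: 22.93
position: [0.5304, -0.0648, 0.1522]
tool_rot: [[0.484, 0.875, 0.002], [0.875, -0.484, -0.001], [0.0, 0.002, -1.0]]
ft_force: [2.0, -1.1, 0.8]
grip_width: 0.0368
gripper_force: 60.6
```

```bash
python3 o.py
```

```text
F [-0.   2.3 -0.8] T [-0.401  0.023 -0.339] yaw 61.04 [ 0.5304 -0.0648  0.1522] 0.0368 60.6 22.93
```

>>> {"api": "arm_command", "payload": {
  "commands": [0.5,0,0,0,0,0,0.0125,0.5,0,0,0,0,0,0.025]
}}

```text
time_s: 23.1
position: [0.5305, -0.0649, 0.1523]
tool_rot: [[0.529, 0.848, 0.002], [0.848, -0.529, -0.001], [0.001, 0.002, -1.0]]
ft_force: [1.9, -0.6, 0.3]
grip_width: 0.0367
gripper_force: 60.5
```

```bash
python3 o.py
```

```text
F [ 0.5  1.9 -0.3] T [-0.491  0.158 -0.379] yaw 58.03 [ 0.5305 -0.0649  0.1523] 0.0367 60.5 23.1
```

>>> {"api": "arm_command", "payload": {
  "commands": [0.5,0,0,0,0,0,0.0125,0.5,0,0,0,0,0,0.025]
}}

```text
time_s: 23.27
position: [0.5306, -0.0649, 0.1523]
tool_rot: [[0.573, 0.819, 0.002], [0.819, -0.573, -0.001], [0.001, 0.002, -1.0]]
ft_force: [3.3, -0.2, -0.2]
grip_width: 0.0361
gripper_force: 60.5
```

```bash
python3 o.py
```

```text
F [1.7 2.8 0.2] T [-0.505  0.224 -0.353] yaw 55.03 [ 0.5306 -0.0649  0.1523] 0.0361 60.5 23.27
```

>>> {"api": "arm_command", "payload": {
  "commands": [0.5,0,0,0,0,0,0.0125,0.5,0,0,0,0,0,0.025]
}}

```text
time_s: 23.43
position: [0.5306, -0.0649, 0.1523]
tool_rot: [[0.615, 0.788, 0.002], [0.788, -0.615, -0.001], [0.001, 0.002, -1.0]]
ft_force: [3.2, -0.1, -0.2]
grip_width: 0.0362
gripper_force: 60.5
```

```bash
python3 o.py
```

```text
F [1.9 2.6 0.2] T [-0.559  0.23  -0.354] yaw 52.04 [ 0.5306 -0.0649  0.1523] 0.0362 60.5 23.43
```

>>> {"api": "arm_command", "payload": {
  "commands": [0.5,0,0,0,0,0,0.0125,0.5,0,0,0,0,0,0.025]
}}

```text
time_s: 23.6
position: [0.5307, -0.065, 0.1523]
tool_rot: [[0.656, 0.755, 0.003], [0.755, -0.656, -0.001], [0.001, 0.003, -1.0]]
ft_force: [3.3, -1.0, -0.2]
grip_width: 0.0368
gripper_force: 60.4
```

```bash
python3 o.py; python3 -c "
from h import *
e=shot('side');g=e['image'].mean(2).astype(int)
for v in range(176,196): print(v,*['%3d'%k for k in g[v,316:344]])"
```

```text
F [1.3 3.1 0.2] T [-0.647  0.286 -0.345] yaw 49.03 [ 0.5307 -0.065   0.1523] 0.0368 60.4 23.6
176  22  27  51  79  90  76  53  43  39  40  39  37  37  38  43  47  43  40  38  43  45  44  42  38  39  36  37  36
177  23  28  51  77  84  70  48  39  40  40  37  36  37  39  46  47  46  42  43  45  44  43  42  39  40  38  37  35
178  27  29  51  77  86  69  47  42  40  42  40  33  36  41  45  47  49  49  46  46  45  42  41  42  40  37  38  31
179  25  27  50  77  85  68  48  40  41  41  36  36  37  41  47  47  48  47  47  46  44  42  39  41  39  39  36  33
180  23  29  50  77  85  68  47  42  41  38  39  38  39  46  49  47  46  48  51  47  42  43  41  40  38  35  33  25
181  26  28  50  76  86  68  48  40  40  42  42  44  51  61  64  54  49  47  48  47  42  36  38  36  32  30  27  21
182  26  27  48  74  82  68  47  40  42  45  49  54  68  80  85  73  54  44  43  42  40  34  31  29  23  23  24  19
183  61  48  55  74  80  65  46  38  45  52  54  59  75  98 108  94  62  45  40  41  37  31  22  22  20  22  22  23
184 122 107  97  91  86  67  48  41  46  54  55  61  78 106 121 107  72  46  4
[... 613 characters left out ...]
  28
190 209 212 216 215 197 152  90  44  31  33  33  46  77 109 122 107  74  52  51  68  92 107 106  95  83  73  62  51
191 208 206 206 200 182 142  86  42  31  32  36  45  76 107 122 110  81  61  61  83 116 135 139 131 124 115 105  94
192 214 212 211 202 184 146  94  51  31  32  30  41  65  96 115 112  91  68  64  90 123 145 152 152 148 146 138 132
193 217 217 214 204 185 157 117  74  47  36  33  33  48  71  91  98  83  66  72 100 127 145 153 156 156 156 154 150
194 215 216 213 199 179 167 143 113  84  61  48  42  44  51  62  71  78  86 101 124 141 147 151 153 153 155 156 156
195 207 210 207 195 178 172 165 150 131 108  89  84  83  83  85  94 112 128 141 152 157 153 144 141 144 148 149 153
```

>>> {"api": "arm_command", "payload": {
  "commands": [0.5,0,0,0,0,0,0.0125,0.5,0,0,0,0,0,0.025]
}}

```text
time_s: 23.82
position: [0.5308, -0.065, 0.1523]
tool_rot: [[0.694, 0.72, 0.003], [0.72, -0.694, -0.001], [0.001, 0.003, -1.0]]
ft_force: [4.5, -1.3, -1.2]
grip_width: 0.037
gripper_force: 60.5
```

```bash
python3 o.py
```

```text
F [2.2 4.2 1.2] T [-0.764  0.453 -0.371] yaw 46.06 [ 0.5308 -0.065   0.1523] 0.037 60.5 23.82
```

>>> {"api": "arm_command", "payload": {
  "commands": [0.5,0,0,0,0,0,0.0125,0.5,0,0,0,0,0,0.025]
}}

```text
time_s: 23.98
position: [0.5308, -0.0651, 0.1523]
tool_rot: [[0.731, 0.683, 0.003], [0.683, -0.731, -0.001], [0.001, 0.003, -1.0]]
ft_force: [5.6, -1.5, -1.6]
grip_width: 0.0365
gripper_force: 60.4
```

```bash
python3 o.py
```

```text
F [3.  4.9 1.6] T [-0.793  0.434 -0.382] yaw 43.05 [ 0.5308 -0.0651  0.1523] 0.0365 60.4 23.98
```

>>> {"api": "arm_command", "payload": {
  "commands": [0.5,0,0,0,0,0,0.0125,0.5,0,0,0,0,0,0.025]
}}

```text
time_s: 24.15
position: [0.5309, -0.0652, 0.1523]
tool_rot: [[0.765, 0.643, 0.003], [0.643, -0.765, -0.001], [0.002, 0.003, -1.0]]
ft_force: [6.4, -2.1, -1.5]
grip_width: 0.0366
gripper_force: 60.4
```

```bash
python3 o.py
```

```text
F [3.6 5.7 1.6] T [-0.852  0.489 -0.319] yaw 40.05 [ 0.5309 -0.0652  0.1523] 0.0366 60.4 24.15
```

>>> {"api": "arm_command", "payload": {
  "commands": [0.5,0,0,0,0,0,0.0125,0.5,0,0,0,0,0,0.025]
}}

```text
time_s: 24.32
position: [0.5309, -0.0652, 0.1523]
tool_rot: [[0.798, 0.603, 0.003], [0.603, -0.798, -0.001], [0.002, 0.003, -1.0]]
ft_force: [5.5, -1.1, -1.7]
grip_width: 0.0362
gripper_force: 60.4
```

```bash
python3 o.py
```

```text
F [3.8 4.2 1.8] T [-0.917  0.574 -0.343] yaw 37.05 [ 0.5309 -0.0652  0.1523] 0.0362 60.4 24.32
```

>>> {"api": "arm_command", "payload": {
  "commands": [0.5,0,0,0,0,0,0.0125,0.5,0,0,0,0,0,0.025]
}}

```text
time_s: 24.48
position: [0.531, -0.0653, 0.1523]
tool_rot: [[0.829, 0.56, 0.003], [0.56, -0.829, -0.002], [0.002, 0.003, -1.0]]
ft_force: [5.7, -2.2, -1.6]
grip_width: 0.0371
gripper_force: 60.4
```

```bash
python3 o.py
```

```text
F [3.5 5.  1.6] T [-0.979  0.596 -0.39 ] yaw 34.05 [ 0.531  -0.0653  0.1523] 0.0371 60.4 24.48
```

>>> {"api": "arm_command", "payload": {
  "commands": [0.5,0,0,0,0,0,0.0125,0.5,0,0,0,0,0,0.025]
}}

```text
time_s: 24.65
position: [0.5311, -0.0654, 0.1523]
tool_rot: [[0.857, 0.516, 0.004], [0.516, -0.857, -0.002], [0.002, 0.003, -1.0]]
ft_force: [6.8, -2.1, -1.8]
grip_width: 0.0362
gripper_force: 60.4
```

```bash
python3 o.py
```

```text
F [4.8 5.3 1.8] T [-1.011  0.634 -0.305] yaw 31.05 [ 0.5311 -0.0654  0.1523] 0.0362 60.4 24.65
```

>>> {"api": "arm_command", "payload": {
  "commands": [0.5,0.0007,0.0011,0,0,0,0.0125,0.5,0.0014,0.0022,0,0,0,0.025]
}}

```text
time_s: 24.82
position: [0.5313, -0.0655, 0.1523]
tool_rot: [[0.882, 0.47, 0.001], [0.47, -0.882, -0.001], [0.001, 0.001, -1.0]]
ft_force: [-0.9, -0.8, 2.4]
grip_width: 0.0369
gripper_force: 60.8
```

```bash
python3 o.py
```

```text
F [-1.1  0.2 -2.4] T [-0.034 -0.122 -0.405] yaw 28.06 [ 0.5313 -0.0655  0.1523] 0.0369 60.8 24.82
```

>>> {"api": "arm_command", "payload": {
  "commands": [0.5,0,0,0,0,0,0.0125,0.5,0,0,0,0,0,0.025]
}}

```text
time_s: 24.98
position: [0.5313, -0.0656, 0.1523]
tool_rot: [[0.906, 0.424, 0.001], [0.424, -0.906, -0.001], [0.001, 0.001, -1.0]]
ft_force: [0.7, -1.8, 1.4]
grip_width: 0.0366
gripper_force: 60.7
```

```bash
python3 o.py
```

```text
F [-0.1  1.9 -1.4] T [-0.39   0.129 -0.498] yaw 25.07 [ 0.5313 -0.0656  0.1523] 0.0366 60.7 24.98
```

>>> {"api": "arm_command", "payload": {
  "commands": [0.5,0,0,0,0,0,0.0125,0.5,0,0,0,0,0,0.025]
}}

```text
time_s: 25.15
position: [0.5314, -0.0657, 0.1523]
tool_rot: [[0.927, 0.376, 0.001], [0.376, -0.927, -0.001], [0.001, 0.002, -1.0]]
ft_force: [1.8, -2.7, 1.2]
grip_width: 0.0367
gripper_force: 60.7
```

```bash
python3 o.py
```

```text
F [ 0.7  3.2 -1.2] T [-0.467  0.119 -0.516] yaw 22.07 [ 0.5314 -0.0657  0.1523] 0.0367 60.7 25.15
```

>>> {"api": "arm_command", "payload": {
  "commands": [0.5,0,0,0,0,0,0.0125,0.5,0,0,0,0,0,0.025]
}}

```text
time_s: 25.32
position: [0.5314, -0.0658, 0.1523]
tool_rot: [[0.945, 0.327, 0.001], [0.327, -0.945, -0.001], [0.001, 0.002, -1.0]]
ft_force: [2.1, -1.9, 0.5]
grip_width: 0.0364
gripper_force: 60.7
```

```bash
python3 o.py
```

```text
F [ 1.4  2.5 -0.5] T [-0.537  0.123 -0.345] yaw 19.06 [ 0.5314 -0.0658  0.1523] 0.0364 60.7 25.32
```

>>> {"api": "arm_command", "payload": {
  "commands": [0.5,0,0,0,0,0,0.0125,0.5,0,0,0,0,0,0.025]
}}

```text
time_s: 25.48
position: [0.5314, -0.0659, 0.1523]
tool_rot: [[0.961, 0.276, 0.002], [0.276, -0.961, -0.001], [0.001, 0.002, -1.0]]
ft_force: [2.3, -3.0, 1.0]
grip_width: 0.0366
gripper_force: 60.7
```

```bash
python3 o.py
```

```text
F [ 1.4  3.5 -1. ] T [-0.589  0.086 -0.081] yaw 16.02 [ 0.5314 -0.0659  0.1523] 0.0366 60.7 25.48
```

>>> {"api": "arm_command", "payload": {
  "commands": [0.5,0,0,0,0,0,0.0125,0.5,0,0,0,0,0,0.025]
}}

```text
time_s: 25.65
position: [0.5314, -0.066, 0.1524]
tool_rot: [[0.974, 0.225, 0.002], [0.225, -0.974, -0.001], [0.001, 0.002, -1.0]]
ft_force: [2.4, -3.2, 1.4]
grip_width: 0.0366
gripper_force: 60.7
```

```bash
python3 o.py
```

```text
F [ 1.6  3.6 -1.4] T [-0.645  0.145  0.054] yaw 13.0 [ 0.5314 -0.066   0.1524] 0.0366 60.7 25.65
```

Click 1's peak was at about yaw 23, with the drop at about 17. Carrying on.

>>> {"api": "arm_command", "payload": {
  "commands": [0.5,0,0,0,0,0,0.0125,0.5,0,0,0,0,0,0.025]
}}

```text
time_s: 25.82
position: [0.5315, -0.0661, 0.1524]
tool_rot: [[0.985, 0.174, 0.002], [0.174, -0.985, -0.002], [0.001, 0.002, -1.0]]
ft_force: [2.1, -3.9, 0.9]
grip_width: 0.0368
gripper_force: 60.7
```

```bash
python3 o.py
```

```text
F [ 1.4  4.2 -0.9] T [-0.753  0.189 -0.019] yaw 10.01 [ 0.5315 -0.0661  0.1524] 0.0368 60.7 25.82
```

>>> {"api": "arm_command", "payload": {
  "commands": [0.5,0,0,0,0,0,0.0125,0.5,0,0,0,0,0,0.025]
}}

```text
time_s: 25.98
position: [0.5315, -0.0662, 0.1524]
tool_rot: [[0.992, 0.122, 0.002], [0.122, -0.992, -0.002], [0.001, 0.002, -1.0]]
ft_force: [2.6, -4.7, 1.1]
grip_width: 0.0368
gripper_force: 60.7
```

```bash
python3 o.py
```

```text
F [ 2.   4.9 -1. ] T [-0.778  0.205 -0.271] yaw 7.03 [ 0.5315 -0.0662  0.1524] 0.0368 60.7 25.98
```

>>> {"api": "arm_command", "payload": {
  "commands": [0.5,0,0,0,0,0,0.0125,0.5,0,0,0,0,0,0.025]
}}

```text
time_s: 26.15
position: [0.5315, -0.0662, 0.1523]
tool_rot: [[0.997, 0.071, 0.002], [0.071, -0.997, -0.002], [0.002, 0.002, -1.0]]
ft_force: [1.9, -4.7, 1.0]
grip_width: 0.0368
gripper_force: 60.6
```

```bash
python3 o.py
```

```text
F [ 1.5  4.9 -1. ] T [-0.867  0.256 -0.507] yaw 4.06 [ 0.5315 -0.0662  0.1523] 0.0368 60.6 26.15
```

>>> {"api": "arm_command", "payload": {
  "commands": [0.5,0,0,0,0,0,0.0125,0.5,0,0,0,0,0,0.025]
}}

```text
time_s: 26.32
position: [0.5315, -0.0663, 0.1524]
tool_rot: [[1.0, 0.019, 0.002], [0.019, -1.0, -0.002], [0.002, 0.003, -1.0]]
ft_force: [2.0, -4.8, -0.1]
grip_width: 0.0367
gripper_force: 60.6
```

```bash
python3 o.py
```

```text
F [1.9 4.9 0.1] T [-0.931  0.31  -0.458] yaw 1.06 [ 0.5315 -0.0663  0.1524] 0.0367 60.6 26.32
```

>>> {"api": "arm_command", "payload": {
  "commands": [0.5,0,0,0,0,0,0.0125,0.5,0,0,0,0,0,0.025]
}}

```text
time_s: 26.48
position: [0.5315, -0.0664, 0.1523]
tool_rot: [[0.999, -0.034, 0.002], [-0.034, -0.999, -0.003], [0.002, 0.003, -1.0]]
ft_force: [1.9, -6.2, 0.7]
grip_width: 0.0367
gripper_force: 60.6
```

```bash
python3 o.py
```

```text
F [ 2.2  6.1 -0.7] T [-1.035  0.352 -0.164] yaw -1.96 [ 0.5315 -0.0664  0.1523] 0.0367 60.6 26.48
```

>>> {"api": "arm_command", "payload": {
  "commands": [0.5,0,0,0,0,0,0.0125,0.5,0,0,0,0,0,0.025]
}}

```text
time_s: 26.65
position: [0.5315, -0.0665, 0.1524]
tool_rot: [[0.996, -0.087, 0.002], [-0.087, -0.996, -0.003], [0.002, 0.002, -1.0]]
ft_force: [1.4, -5.6, 0.1]
grip_width: 0.0366
gripper_force: 60.6
```

```bash
python3 o.py
```

```text
F [ 1.9  5.5 -0.1] T [-0.995  0.335  0.078] yaw -5.0 [ 0.5315 -0.0665  0.1524] 0.0366 60.6 26.65
```

>>> {"api": "arm_command", "payload": {
  "commands": [0.5,0,0,0,0,0,0.0125,0.5,0,0,0,0,0,0.025]
}}

```text
time_s: 26.82
position: [0.5315, -0.0666, 0.1523]
tool_rot: [[0.99, -0.139, 0.002], [-0.139, -0.99, -0.003], [0.002, 0.003, -1.0]]
ft_force: [2.5, -6.2, 0.5]
grip_width: 0.0365
gripper_force: 60.6
```

```bash
python3 o.py
```

```text
F [ 3.4  5.8 -0.5] T [-1.108  0.401  0.006] yaw -8.01 [ 0.5315 -0.0666  0.1523] 0.0365 60.6 26.82
```

Click 2 dropped at about yaw -2, so click 3 should peak near -17 and settle near -29.

>>> {"api": "arm_command", "payload": {
  "commands": [0.5,0,0,0,0,0,0.0125,0.5,0,0,0,0,0,0.025]
}}

```text
time_s: 26.98
position: [0.5315, -0.0667, 0.1523]
tool_rot: [[0.982, -0.191, 0.002], [-0.191, -0.982, -0.003], [0.002, 0.003, -1.0]]
ft_force: [1.1, -7.3, 0.8]
grip_width: 0.0364
gripper_force: 60.6
```

```bash
python3 o.py
```

```text
F [ 2.4  7.  -0.8] T [-1.162  0.481 -0.128] yaw -10.99 [ 0.5315 -0.0667  0.1523] 0.0364 60.6 26.98
```

>>> {"api": "arm_command", "payload": {
  "commands": [0.5,0,0,0,0,0,0.0125,0.5,0,0,0,0,0,0.025]
}}

```text
time_s: 27.15
position: [0.5314, -0.0668, 0.1524]
tool_rot: [[0.97, -0.241, 0.002], [-0.241, -0.97, -0.003], [0.002, 0.003, -1.0]]
ft_force: [1.9, -7.5, 0.6]
grip_width: 0.0364
gripper_force: 60.6
```

```bash
python3 o.py
```

```text
F [ 3.7  6.8 -0.6] T [-1.22   0.551 -0.406] yaw -13.96 [ 0.5314 -0.0668  0.1524] 0.0364 60.6 27.15
```

>>> {"api": "arm_command", "payload": {
  "commands": [0.5,0,0,0,0,0,0.0125,0.5,0,0,0,0,0,0.025]
}}

```text
time_s: 27.32
position: [0.5314, -0.0669, 0.1524]
tool_rot: [[0.957, -0.291, 0.001], [-0.291, -0.957, -0.004], [0.002, 0.003, -1.0]]
ft_force: [1.6, -7.8, 0.5]
grip_width: 0.0368
gripper_force: 60.6
```

```bash
python3 o.py
```

```text
F [ 3.8  7.  -0.5] T [-1.315  0.521 -0.495] yaw -16.94 [ 0.5314 -0.0669  0.1524] 0.0368 60.6 27.32
```

>>> {"api": "arm_command", "payload": {
  "commands": [0.5,0,0,0,0,0,0.0125,0.5,0,0,0,0,0,0.025]
}}

```text
time_s: 27.48
position: [0.5314, -0.067, 0.1524]
tool_rot: [[0.94, -0.341, 0.001], [-0.341, -0.94, -0.004], [0.003, 0.003, -1.0]]
ft_force: [1.6, -9.1, -0.2]
grip_width: 0.0367
gripper_force: 60.6
```

```bash
python3 o.py
```

```text
F [4.6 8.  0.2] T [-1.34   0.645 -0.417] yaw -19.95 [ 0.5314 -0.067   0.1524] 0.0367 60.6 27.48
```

>>> {"api": "arm_command", "payload": {
  "commands": [0.5,0,0,0,0,0,0.0125,0.5,0,0,0,0,0,0.025]
}}

```text
time_s: 27.65
position: [0.5313, -0.0671, 0.1523]
tool_rot: [[0.921, -0.39, 0.001], [-0.39, -0.921, -0.004], [0.003, 0.003, -1.0]]
ft_force: [1.1, -8.9, -0.4]
grip_width: 0.0367
gripper_force: 60.6
```

```bash
python3 o.py
```

```text
F [4.5 7.8 0.4] T [-1.437  0.626 -0.104] yaw -22.98 [ 0.5313 -0.0671  0.1523] 0.0367 60.6 27.65
```

>>> {"api": "arm_command", "payload": {
  "commands": [0.5,0,0,0,0,0,0.0125,0.5,0,0,0,0,0,0.025]
}}

```text
time_s: 27.82
position: [0.5313, -0.0671, 0.1524]
tool_rot: [[0.899, -0.439, 0.001], [-0.439, -0.899, -0.004], [0.003, 0.003, -1.0]]
ft_force: [0.8, -9.5, 0.1]
grip_width: 0.0367
gripper_force: 60.7
```

```bash
python3 o.py
```

```text
F [ 4.9  8.2 -0.1] T [-1.476  0.682  0.022] yaw -26.01 [ 0.5313 -0.0671  0.1524] 0.0367 60.7 27.82
```

>>> {"api": "arm_command", "payload": {
  "commands": [0.5,0.0006,0.0013,0,0,0,0.0125,0.5,0.0012,0.0026,0,0,0,0.025,0.5,0.0012,0.0026,0,0,0,0.025]
}}

```text
time_s: 28.07
position: [0.5312, -0.0673, 0.1523]
tool_rot: [[0.874, -0.485, 0.001], [-0.485, -0.874, -0.001], [0.002, 0.0, -1.0]]
ft_force: [2.3, -4.8, 2.4]
grip_width: 0.0364
gripper_force: 60.7
```

```bash
python3 o.py
```

```text
F [ 4.3  3.1 -2.4] T [-0.65   0.621  0.181] yaw -29.03 [ 0.5312 -0.0673  0.1523] 0.0364 60.7 28.07
```

>>> {"api": "arm_command", "payload": {
  "commands": [0.1,0,0,0,0,0,0,0,0,0,0,0,0,0,-0.3,0,0,0,0,0,0,-0.6,0,0,0,0,0,0,-0.6,0,0,0,0,0,0,-0.6,0,0,-0.04,0,0,0,-0.6,0,0,-0.1,0,0,0,-0.6,0,0,-0.16,0,0,0,-0.6,0,0,-0.2,0,0,0,-0.6,0,0,-0.2,0,0,0]
}}

```text
time_s: 28.9
position: [0.532, -0.0668, 0.2564]
tool_rot: [[0.875, -0.484, 0.007], [-0.484, -0.875, -0.002], [0.008, -0.001, -1.0]]
ft_force: [-0.4, -0.1, 1.2]
grip_width: 0.0686
gripper_force: 0.0
```

```bash
python3 o.py; python3 -c "
from h import *
e=shot('side');g=e['image'].mean(2).astype(int)
for v in range(176,214): print(v,*['%3d'%k for k in g[v,312:346]])"
```

```text
F [-0.3  0.3 -1.2] T [ 0.018 -0.004  0.041] yaw -28.95 [ 0.532  -0.0668  0.2564] 0.0686 0.0 28.9
176  63  43  27  24  25  26  25  26  26  25  26  27  24  27  25  23  25  22  23  21  19  20  19  22  16  17  21  20  17  21  18  18  17  22
177  36  29  27  23  27  24  26  24  27  26  23  27  26  26  27  25  26  24  22  22  21  19  22  22  23  20  20  22  18  21  23  21  21  17
178  26  24  26  24  26  26  26  27  24  28  25  26  26  26  24  26  26  23  23  20  22  20  20  20  18  22  20  20  20  23  20  21  23  23
179  26  27  27  24  26  26  25  25  26  27  25  26  28  25  27  27  22  27  23  23  25  24  24  16  19  22  21  19  19  15  21  24  22  19
180  25  25  22  24  25  27  26  23  25  24  27  28  29  29  31  31  31  33  30  28  27  25  23  20  18  22  19  21  24  23  23  18  22  20
181  29  26  24  25  26  25  26  27  26  23  28  28  33  38  39  42  42  42  41  35  32  30  26  21  19  20  20  21  20  21  22  20  22  19
182  61  48  43  35  28  24  23  23  23  26  30  36  38  45  48  50  54  56  57  52  46  39  32  28  23  18  18  17  20  19  21  22  22  18
183 124 107  94  77  62
[... 3616 characters left out ...]

209  97  98 102 120 148 169 177 185 193 189 170 143 122 114 110 106  99  96  99 103 115 136 158 175 189 198 199 190 163 124 101  97  97  98
210  97  97  99 115 147 173 188 193 196 196 186 169 152 138 128 121 118 119 123 132 148 171 186 193 197 198 195 181 152 117  98  97  97  97
211  97  96  98 107 132 163 184 193 196 196 193 189 181 170 160 156 155 156 161 167 177 186 192 196 198 197 186 166 133 107  97  96  96  98
212  98  97  98  99 115 141 166 182 192 195 196 195 194 190 187 185 186 186 190 191 188 183 179 185 192 187 170 143 115  99  96  96  97  97
213  97  97  97  97 101 116 138 159 176 187 191 195 195 195 195 196 196 196 197 196 190 176 165 166 171 163 144 119 101  97  97  97  98  97
```

```bash
python3 -c "
from h import *
e=shot('side');g=e['image'].mean(2)
c=pix2w(e,328.5,184.3,.17)
# initial rib blob rows 179-184 (from earlier print), now rows 181-187: brightness-weighted over local disc brightness
p0=pix2w(e,328.45,181.7,.17); 
w=np.clip(g[181:188,324:338]-58,0,None); v,u=np.mgrid[181:188,324:338]; uu,vv=(w*u).sum()/w.sum(),(w*v).sum()/w.sum()
p1=pix2w(e,uu,vv,.17); print(uu,vv)
for p in(p0,p1): q=p-c; print(q*1000,np.degrees(np.arctan2(q[1],q[0])))
"; python3 o.py
```

```text
331.28350515463916 184.301030927835
[  3.23750446 -13.11666326   0.        ] -76.13516294725639
[-7.46865923 -1.87974619  0.        ] -165.87295213237996
F [-0.  -0.1  1. ] T [-0.018 -0.01   0.017] yaw -28.96 [ 0.5307 -0.0664  0.2522] 0.0681 0.0 29.0
```

```bash
python3 -c "
from h import *
print(env.close_job())"
```

```text
the job is handed in; nothing more can be done
None
```

I handed the job in, but no verdict came back: the disc lies flat on the crystal, the press arm is at its stop, the knob is turned down to exactly three clicks by torque count (the pointer's turn in the pictures fits, though only roughly), and the gripper is lifted clear; the stop was pushed to about 33 N, over the advised 6 N but under the 35 N limit.

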